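# Rebuild the filter stack of the bench suction unit

### The job

Rebuild the suction unit's filter: slide the perforated filter support down over the stem, hub upwards, on to the spring seat, then the plain spacer sleeve on top of it, then the brass cap. Feel for the angle at which the cap drops over the stem's cross-pin, press it down against the spring and turn it clockwise (seen from above) until it meets its stop, then let it rise so that it is locked under the pin, and let go. Go by feel: do not push or twist the cap or the rings against the stem, its pin or one another with more than about 40 newtons, and leave everything else on the shelf where it is.

Things in the scene. Friction and masses are not known exactly. Their poses are not given: they have to be found in the camera images.
- unit: White bench suction unit, fixed. Origin: on the shelf, on the axis of its upright filter stem; z up. Stem: on a 116 x 118 mm plinth 30 mm high; pump housing (190 mm wide, 104 mm high) begins 60 mm from the stem on the +x side. Steel stem: 25 mm diameter up to 77 mm above the shelf (bevelled shoulder), then a 12 mm neck up to 100 mm (bevelled tip), crossed by a pin (see pin).
- support: Filter support, steel, 80 g: perforated disc 60 mm across, 5 mm thick, with a hub of 37 mm diameter in its middle, 18 mm high over all, and a 28.4 mm bore. Lies flat, hub up; grip it by the hub. Origin: centre of the underside, z up.
- spacer: Plain white acetal spacer sleeve, 30 g, upright: 37 mm outside, 28.4 mm bore, 18 mm high. Origin: centre of the underside, z up.
- cap: Brass bayonet cap, 200 g, right way up: a round dish 58 mm across, 20 mm high, knurled rim, open top; floor 5 mm thick with a 14 mm hole for the neck and a straight slot 7 mm wide, 30 mm long for the pin. Origin: centre of the underside, z up, x along the slot (dark marks on the rim at its ends; half a turn makes no difference). It may be let go and gripped afresh whenever it stands by itself.
- vial: Bystander: frosted glass vial with white cap, 25 mm diameter, 59 mm high, standing loose. Origin: centre of its foot.
- impression: Bystander: grey acrylic ear impression, about 34 x 28 x 35 mm, loose. Origin: centre of its underside.
- file: Bystander: file with a round steel handle, 195 mm long, 17 mm thick, lying loose along its x axis. Origin: under its middle.
- tablets: Bystander: small jar of drying tablets, 42 mm diameter, 62 mm high, standing loose. Origin: centre of its foot.
- driver: Bystander: small screwdriver, 130 mm long, lying loose. Origin: under its middle.
- vise: Bystander, fixed: small bench vise holding a tan aid shell upright in padded brass jaws, 120 x 80 mm foot, about 105 mm high. Origin: centre of its foot.
- pin (a point): Middle of the cross-pin, on the stem axis 92 mm above the shelf, with the axes of the unit, not of the pin. The pin is level, 5 mm thick with a flat top, round-ended, 25 mm long over all. The stem swivels stiffly (0.5 N m), so the pin is left anywhere within 0.8 rad either side of the unit's x axis; this angle is not reported: see it from above or find it by feel with the cap.
- seat (a point): Centre of the top of the spring seat (steel disc, 53 mm diameter, round the stem) while nothing presses it, 52 mm above the shelf on the stem axis. It sinks up to 10 mm: about 5 N starts it, then 1.2 N per mm, then a solid stop. With support and spacer on it the spacer's top is 36 mm above this point.
- cap_slot (a point): Middle of the cap's hole, at the underside, x along the slot. With the slot across the pin the cap is held up, underside 94.5 mm above the shelf; with it along the pin (within about 0.08 rad) it drops on the spacer, underside 88 mm above the shelf. Pressed a further 7 to 9 mm (to 79 to 81 mm, about 13 to 16 N) it can turn clockwise under the pin.
- cap_groove (a point): Middle of the cap, on the level of its groove floor 5 mm above the underside, x along the groove: 65 degrees anticlockwise of the slot. Lands 2.5 mm high lie on the floor all round but for the groove, a taller stop just beyond it (about 0.1 rad of play; wrenched 0.1 rad further it loads the pin past 40 N). Cap turned clockwise 65 degrees to the stop and let up: pin in the groove, underside 84.5 mm above the shelf. Turned too little it stands at 82 mm or springs off.
Things that resemble listed ones, but are neither listed nor needed, are in the scene too. Several things look just like the cap: the one meant starts nearest to the robot's base.

How it is judged:
On the way, in this order (a step that is already met when the one before it is completed fails the run):
1. the filter support sits on the spring seat, level, round the stem (horizontal distance between support and seat below 0.003 m and z of support in the frame of seat between -0.011 and 0.0015 m and angle between support's own z axis and vertical below 0.1 rad), for 0.1 s.
2. the spacer sits on the support's hub, round the stem (horizontal distance between spacer and support below 0.004 m and horizontal distance between spacer and seat below 0.003 m and z of spacer in the frame of support between 0.0165 and 0.0195 m and angle between spacer's own z axis and vertical below 0.1 rad), for 0.1 s.
At the end, for the whole second after the job is handed in: Support, spacer and cap lie in this order on the stem, level, at rest, within 3 mm of its axis; the pin lies in the cap's groove and the spring holds the cap with its underside 84.5 mm (83.3 to 86) above the shelf, the support 2 to 5 mm below the seat's free height (horizontal distance between each of support, spacer, cap and seat below 0.003 m and z of support in the frame of seat between -0.005 and -0.002 m and z of spacer in the frame of support between 0.0165 and 0.0195 m and z of cap in the frame of seat between 0.0313 and 0.034 m and angle between each of cap, support, spacer's own z axis and vertical below 0.06 rad and linear speed of cap below 0.01 m/s and angular speed of cap below 0.1 rad/s); the robot touches nothing.
It fails at once if cap, spacer or support pressed against one another or against the unit's stem or seat with more than 40 N (contact force between any of cap, support, spacer and unit above 40 N or contact force between cap and spacer above 40 N or contact force between spacer and support above 40 N).
It fails at once if a bystander moved by more than 20 mm (distance of any of vial, impression, file, tablets, driver from where it was at the start of the episode above 0.02 m).
It also fails if it takes over 72 s, if anything falls off the work surface, if the arm or the gripper's body presses on something with over 40 N, if the wrist force passes 120 N, or if a joint passes its speed limit or range.

### The arm

A 7-joint arm with a two-finger parallel gripper is mounted at the origin on the work surface. World frame = base frame: x ahead of the robot, y to its left, z up, the work surface at z = 0. Lengths are in m, angles in rad, forces in N, time in s.
With the tool pointing down it reaches from about 0.35 to 0.775 m from the base axis. Payload 3.1 kg.
Tool frame: the origin (TCP) lies at the very end of the fingers, on their centre line; the grasp point (between the pads) lies 19 mm behind it; z points along the fingers, y is the line along which they close (so a half turn about z gives the same grasp; the last joint's range is limited). The gripper opens to 85 mm and grips with 20 to 120 N. Pads are 22 mm wide; open, the fingers measure 114 mm over their backs; the gripper's body (76 mm by 85 mm) begins 54 mm behind the grasp point. The pads swing forward as they close: fully open they stand 13 mm farther back than shut.
Start: joints at [1.147, 0.311, 0.014, 1.512, -0.004, 1.319, -0.027], TCP at [0.205, -0.51, 0.231] pointing down, gripper open.
Joint ranges: [-2.7, 2.7], [-0.3, 1.91], [-1.27, 1.3], [0.12, 2.57], [-1.44, 4.58], [0.2, 2.03], [-3.05, 3.05]. Speed limits (rad/s): [2.79, 2.79, 3.14, 3.14, 3.14, 3.14, 3.14].

### API

Orientations are given as [roll, pitch, yaw] about the fixed x, y, z axes, in that order (R = Rz(yaw) Ry(pitch) Rx(roll)).
In Python, from station import telemetry, cams, sign_off gives the robot as it stands. The module is installed in compiled form; this text tells all that it offers.
- The arm moves only by the tool send_rows, never from a script. Its argument "steps" is a list of rows, each a list of 3 entries, a list of its own where there are three numbers: the closure, from 0 (fully open) to 1 (shut), then the shift along the tool's x, y, z in units of 25 mm (1.0 is 25 mm), then the turn about the tool's z in units of 5 degrees (1.0 is 5 degrees). A call has exactly 8 rows; each row shifts and turns the commanded pose from where the row before left it, along the tool's axes as they then stand; what a row does not reach is not made up. A row lasts 1/12 s, in which the tool goes at most 41.7 mm and 7.16 degrees, less where a joint would pass 70% of its speed; a pose out of reach is approached as far as the arm can. A call is refused whole if a number of a shift passes 1 or a number of a turn 1, either way. A call with a gripper value outside its range is refused whole. The fingers move at their own pace and stop on an object; "grip_force" is the grip in N (left out, the last holds). Time passes only in rows, so rows that do not move let the fingers close, or fill a call up. It gives the time, the measured TCP pose, the force, the opening and the grip force at its end, in the units of the state.
- telemetry.get_obs(): the state, without advancing time (a new reading comes with each control period).
- cams.snapshot(name): name is "scene" or "top" or "wrist"; returns a dict with "image" (400x640x3 uint8, red, green, blue), "vfov" (degrees; the focal length in pixels is half the picture's height over the tangent of half this angle, whatever the lens; pixels are square), "cx", "cy" (the principal point, pixels), "k1" (the pictures are not rectified: a ray, as slopes to the right and down, at radius r is drawn at 1 + k1 r^2 times it, then the intrinsics apply), "xyz" and "attitude" of the camera in the world; the wrist camera has in their place "mount" (4x4, takes a point from camera to tool coordinates, whose origin is the TCP and whose axes are the flange's). Camera axes: x right, y down, z forward; pixel columns grow to the right and rows downward; lengths in m; the calibration is good to about 2 mm. A picture is of the moment at which its call begins: read the wrist's pose just before it. There is no depth.
- sign_off(): hands the job in; it is judged then, once.
Trained networks look in a picture, given as the dict that the camera call returned (one of the last four; its "shot" number tells which), for a name from the list of things; names that differ only in an ending like _2 or _b are one class to them, and where a whole thing is asked for, a point or a joint stands for the part that bears it (a point fixed in the world has none). Each returns a list of dicts, best first, with "p" (0 to 1); they miss things now and then, are a little off and sometimes report something else, mostly with a low value. They report only what shows in the picture. A call takes as long as a camera call. They do not tell look-alikes from the thing itself.
- cams.spot_in(picture, label): "extent" ([centre column, centre row, width, height] in pixels, round what is visible of it).
- cams.spot_point(picture, label): "at" ([row, column] in pixels: a listed point, or the origin of a listed thing).
The state is a dict: "t": time; "joint_pos": joint angles; "dq": joint speeds; "joint_torque": joint torques, N m; "tool_pos": TCP position; "ee_rot": TCP orientation; "wrist_force": force on the tool from outside, world axes, zero at the start; "wrist_torque": the same for the moment, N m; "opening": finger opening in m; "gripper_force": force on a finger pad.
Only numpy, scipy, OpenCV 4.12 (cv2) and the standard library are available. Lean on these libraries where they do the work, as an engineer would, in place of code of your own. Each camera call takes 0.05 s, during which the arm holds its last target. There are 200 camera calls.

## Working session

There is one attempt and no reset: what is moved stays moved. The work goes in short steps, Python scripts to look and compute and a tool call to move; the robot and the scene stay as the last step left them, time stands still between calls to the robot, and variables do not carry over. Pictures are saved under pics/ and viewed, at most 10 in all, crops included, and the job is handed in when it is done.

Besides the shell and the picture viewer there is one more tool, called in YAML: its name, and indented under it one key for each argument. send_rows: Moves the arm, as the interface text tells. Its arguments: {"type":"object","properties":{"steps":{"type":"array"},"grip_force":{"type":"number"}},"required":["steps"]}

```bash
mkdir -p pics; cat > h.py <<'E'
import numpy as np, cv2
from scipy.spatial.transform import Rotation as R
from station import telemetry, cams, sign_off
def snap(name):
    o=telemetry.get_obs(); p=cams.snapshot(name)
    if 'mount' in p:
        T=np.eye(4); T[:3,:3]=R.from_euler('xyz',o['ee_rot']).as_matrix(); T[:3,3]=o['tool_pos']
        M=T@np.array(p['mount'])
    else:
        M=np.eye(4); a=np.array(p['attitude']); M[:3,:3]=a if a.shape==(3,3) else R.from_euler('xyz',a).as_matrix(); M[:3,3]=p['xyz']
    p['M']=M; return p
def world(p,row,col,z):
    f=p['image'].shape[0]/2/np.tan(np.radians(p['vfov'])/2)
    d=np.array([(col-p['cx'])/f,(row-p['cy'])/f]); u=d.copy()
    for _ in range(30): u=d/(1+p['k1']*(u@u))
    v=p['M'][:3,:3]@np.array([u[0],u[1],1]); c=p['M'][:3,3]
    return c+v*(z-c[2])/v[2]
def save(p,n): cv2.imwrite('pics/'+n+'.png',cv2.cvtColor(p['image'],cv2.COLOR_RGB2BGR))
E
python3 - <<'E'
from h import *
o=telemetry.get_obs(); print(o['t'],o['tool_pos'],o['ee_rot'],o['wrist_force'],o['opening'])
for n in ['top','scene']:
    p=snap(n); save(p,n+'0'); print(n,{k:p[k] for k in p if k not in('image','M')})
    for l,z in [('unit',0),('support',0),('spacer',0),('cap',0),('pin',.092),('seat',.052),('vial',0),('tablets',0),('file',0),('vise',0),('impression',0),('driver',0)]:
        print(l,[(round(d['p'],2),np.round(d['at']).astype(int).tolist(),world(p,*d['at'],z)[:2].round(3).tolist()) for d in cams.spot_point(p,l) if d['p']>.2])
E
```

```text
0.0 [ 0.20466795 -0.50969585  0.23018488] [-3.13917211e+00  9.88170578e-05  3.81927067e-01] [ 0.20148333  0.48851832 -0.07377955] 0.08536320248365824
top {'vfov': 46.864640796981995, 'cx': 327.5226093986635, 'cy': 190.12476638660314, 'k1': -0.09597257059216249, 'xyz': array([ 0.34633854, -0.04169704,  1.31073125]), 'attitude': array([-3.03459867e+00, -1.98748034e-03, -1.59347299e+00]), 'shot': 1}
unit []
support [(0.52, [218, 374], [0.406, -0.178])]
spacer [(0.6, [212, 244], [0.429, 0.191])]
cap [(0.78, [119, 412], [0.69, -0.3]), (0.66, [155, 424], [0.583, -0.329]), (0.65, [134, 447], [0.644, -0.399]), (0.6, [131, 486], [0.651, -0.515]), (0.56, [160, 424], [0.569, -0.328])]
pin [(0.64, [159, 311], [0.561, -0.004])]
seat [(0.61, [160, 312], [0.566, -0.007])]
vial [(0.52, [203, 195], [0.458, 0.334]), (0.34, [158, 424], [0.576, -0.327])]
tablets [(0.56, [254, 188], [0.314, 0.354])]
file [(0.9, [174, 466], [0.526, -0.448]), (0.71, [160, 312], [0.575, -0.005])]
vise [(0.92, [138, 180], [0.65, 0.38])]
impression [(0.44, [243, 426], [0.331, -0.322]), (0.34, [160, 312], [0.575, -0.005])]
dri
[... 504 characters left out ...]
], [0.649, -0.397]), (0.78, [249, 144], [0.669, -0.518]), (0.67, [230, 219], [0.571, -0.327]), (0.53, [268, 216], [0.688, -0.303])]
pin [(0.68, [231, 333], [0.565, -0.001]), (0.68, [203, 183], [0.556, -0.421]), (0.49, [165, 241], [0.395, -0.299]), (0.24, [231, 218], [0.622, -0.299])]
seat [(0.83, [235, 331], [0.556, -0.005])]
vial [(0.67, [232, 456], [0.451, 0.344])]
tablets [(0.49, [191, 464], [0.299, 0.364]), (0.48, [248, 333], [0.566, 0.002])]
file [(0.71, [204, 183], [0.505, -0.46])]
vise [(0.76, [298, 465], [0.65, 0.373])]
impression [(0.43, [166, 244], [0.333, -0.32])]
driver [(0.63, [240, 329], [0.545, -0.011]), (0.53, [204, 332], [0.423, -0.024]), (0.28, [228, 218], [0.565, -0.332])]
```

View pics/top0.png

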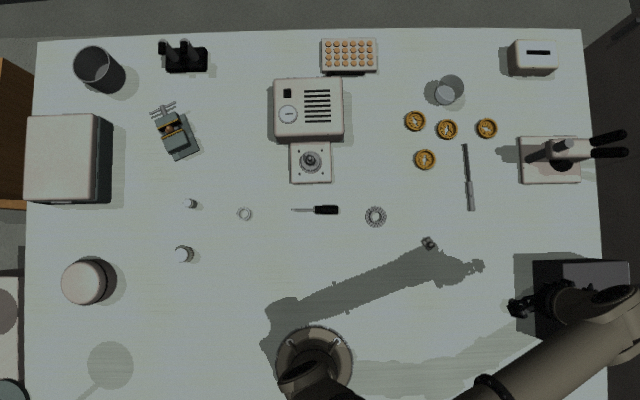

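View pics/scene0.png

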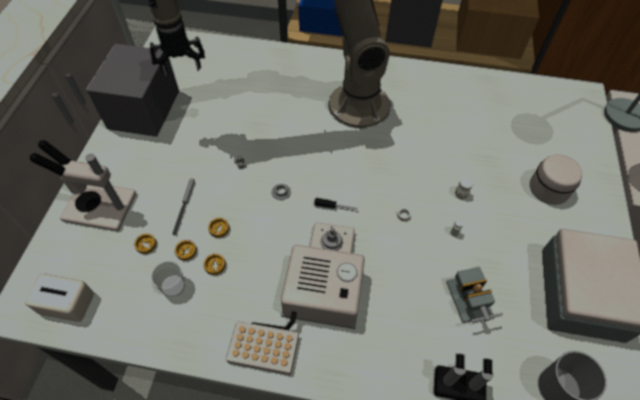

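The top view shows the support at (375,216), the spacer at (244,213), the stem at (311,160) and four caps. The cap nearest the base is at (425,159), about (0.575,-0.328). The pump housing lies toward world +x. I'll go above the support with yaw 0.

send_rows:
  steps:
    - [0, [0, 0, 0], 0.88]
    - [0, [0, 0, 0], 0.88]
    - [0, [0, 0, 0], 0.88]
    - [0, [0, 0, 0], 0.88]
    - [0, [0, 0, 0], 0.86]
    - [0, [0.6, -1, 0], 0]
    - [0, [0.6, -1, 0], 0]
    - [0, [0.6, -1, 0], 0]
  grip_force: 30

```text
t: 1.97
tool_pos: [0.2502, -0.4348, 0.2312]
ee_rot: [3.142, -0.0, -0.002]
wrist_force: [-0.4, 0.3, -0.3]
opening: 0.0853
gripper_force: 0.0
```

send_rows:
  steps:
    - [0, [0.6, -1, 0], 0]
    - [0, [0.6, -1, 0], 0]
    - [0, [0.6, -1, 0], 0]
    - [0, [0.6, -1, 0], 0]
    - [0, [0.6, -1, 0], 0]
    - [0, [0.6, -1, 0], 0]
    - [0, [0.6, -1, 0], 0]
    - [0, [0.6, -1, 0], 0]

```text
t: 2.63
tool_pos: [0.3706, -0.2342, 0.2315]
ee_rot: [3.141, -0.0, -0.001]
wrist_force: [1.1, -0.4, -0.1]
opening: 0.0855
gripper_force: 0.0
```

send_rows:
  steps:
    - [0, [0.7, -1, 0.5], 0]
    - [0, [0.7, -1, 0.5], 0]
    - [0, [0, 0, 0.5], 0]
    - [0, [0, 0, 0.5], 0]
    - [0, [0, 0, 0], 0]
    - [0, [0, 0, 0], 0]
    - [0, [0, 0, 0], 0]
    - [0, [0, 0, 0], 0]

```text
t: 3.3
tool_pos: [0.4056, -0.1862, 0.1823]
ee_rot: [3.141, -0.002, -0.002]
wrist_force: [-0.4, -0.5, 0.9]
opening: 0.0856
gripper_force: 0.0
```

```bash
python3 - <<'E'
from h import *
p=snap('wrist'); save(p,'w1'); print(p['M'].round(3))
for d in cams.spot_point(p,'support')[:2]: print(d, world(p,*d['at'],0))
for d in cams.spot_in(p,'support')[:2]: print(d, world(p,d['extent'][1],d['extent'][0],.003))
E
```

```text
[[-0.001 -0.959 -0.283  0.478]
 [-1.     0.001 -0.001 -0.186]
 [ 0.001  0.283 -0.959  0.325]
 [ 0.     0.     0.     1.   ]]
{'at': [173.6, 309.4], 'p': 0.69} [ 0.40551598 -0.17978186  0.        ]
{'extent': [312.9, 173.6, 59.4, 55.8], 'p': 0.56} [ 0.40617734 -0.18361116  0.003     ]
```

View pics/w1.png

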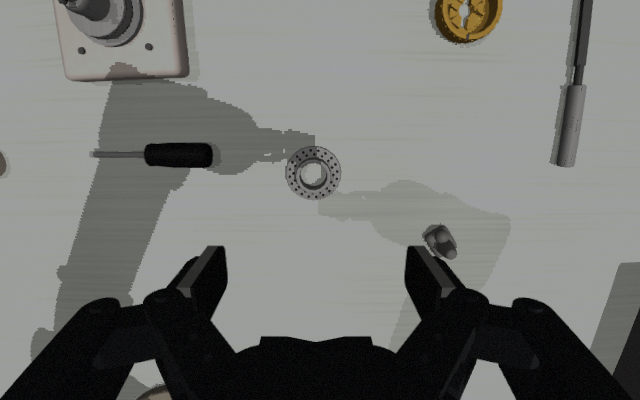

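The wrist view shows the support at (313,173), about (0.406,-0.183), and it lines up with the fingers (midline column 315). I'll descend and grip the hub.

send_rows:
  steps:
    - [0, [0, -0.1, 1], 0]
    - [0, [0, 0, 1], 0]
    - [0, [0, 0, 1], 0]
    - [0, [0, 0, 1], 0]
    - [0, [0, 0, 1], 0]
    - [0, [0, 0, 1], 0]
    - [0, [0, 0, 0.6], 0]
    - [0, [0, 0, 0.4], 0]

```text
t: 4.12
tool_pos: [0.404, -0.1828, 0.0047]
ee_rot: [-3.141, 0.002, -0.001]
wrist_force: [-0.3, -0.4, 0.4]
opening: 0.0856
gripper_force: 0.0
```

send_rows:
  steps:
    - [0.5, [0, 0, 0], 0]
    - [0.6, [0, 0, 0], 0]
    - [0.7, [0, 0, 0], 0]
    - [0.8, [0, 0, 0], 0]
    - [0.9, [0, 0, 0], 0]
    - [0.9, [0, 0, 0], 0]
    - [0.9, [0, 0, 0], 0]
    - [0.9, [0, 0, 0], 0]

```text
t: 4.78
tool_pos: [0.4064, -0.1836, 0.0078]
ee_rot: [3.14, -0.003, -0.001]
wrist_force: [-0.6, -0.1, 6.5]
opening: 0.0348
gripper_force: 30.1
```

send_rows:
  steps:
    - [0.9, [0, 0, -0.5], 0]
    - [0.9, [0, 0, -1], 0]
    - [0.9, [0, 0, -1], 0]
    - [0.9, [0, 0, -1], 0]
    - [0.9, [0, -0.6, -1], 0]
    - [0.9, [0.6, -1, -1], 0]
    - [0.9, [0.6, -1, -0.5], 0]
    - [0.9, [0.6, -1, 0], 0]

```text
t: 5.45
tool_pos: [0.4532, -0.0928, 0.1604]
ee_rot: [3.139, -0.009, -0.002]
wrist_force: [1.7, -0.3, -0.8]
opening: 0.0348
gripper_force: 30.5
```

send_rows:
  steps:
    - [0.9, [0.6, -0.8, 0], 0]
    - [0.9, [0.6, -0.8, 0], 0]
    - [0.9, [0.6, -0.8, 0], 0]
    - [0.9, [0.6, -0.6, 0], 0]
    - [0.9, [0.5, -0.2, 0], 0]
    - [0.9, [0.4, 0, 0], 0]
    - [0.9, [0, 0, 0], 0]
    - [0.9, [0, 0, 0], 0]

```text
t: 6.12
tool_pos: [0.5323, -0.0132, 0.1562]
ee_rot: [3.141, 0.001, -0.0]
wrist_force: [-1.1, -0.3, -0.7]
opening: 0.0348
gripper_force: 30.5
```

```bash
python3 - <<'E'
from h import *
o=telemetry.get_obs(); print(o['t'],o['tool_pos'],o['ee_rot'],o['wrist_force'],o['opening'])
p=snap('wrist'); save(p,'w2')
for l,z in [('support',o['tool_pos'][2]-.008),('pin',.092),('seat',.052)]:
  for d in cams.spot_point(p,l)[:2]: print(l,d, world(p,*d['at'],z))
d=cams.spot_in(p,'support'); print(d[:1])
E
```

```text
6.1167 [ 0.53232408 -0.01316281  0.15617002] [ 3.14138755e+00  7.60172360e-04 -3.88085816e-04] [-1.10835634 -0.33921448 -0.69051715] 0.034845756304610925
support {'at': [245.2, 313.4], 'p': 0.87} [ 0.53138683 -0.01209046  0.14817002]
pin {'at': [167.4, 300.8], 'p': 0.72} [ 0.56272508 -0.00312615  0.092     ]
seat {'at': [159.1, 303.4], 'p': 0.57} [ 0.56145245 -0.0033833   0.052     ]
[{'extent': [316.9, 242.4, 114.9, 103.0], 'p': 0.83}]
```

View pics/w2.png

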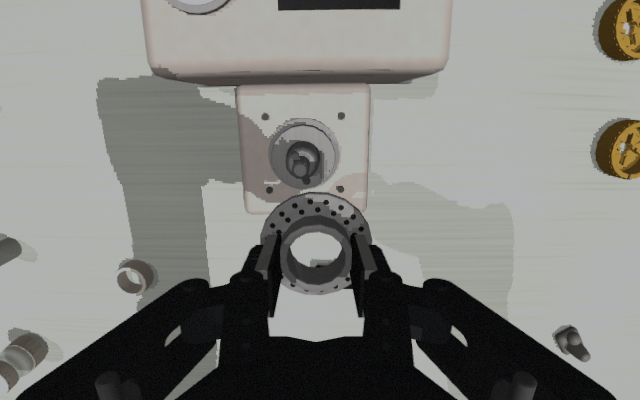

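```bash
python3 - <<'E'
from h import *
im=cv2.imread('pics/w2.png')
a=cv2.resize(im[110:205,250:355],None,fx=5.6,fy=5.6,interpolation=cv2.INTER_CUBIC)
cv2.imwrite('pics/w2c.png',a)
p=snap('wrist'); print(world(p,242.4,316.9,.1507))
for r,c in [(150,301),(167,301),(152,304),(155,304)]: print(r,c,world(p,r,c,.1)[:2],world(p,r,c,.092)[:2],world(p,r,c,.052)[:2])
E
```

```text
[ 0.53380071 -0.01432953  0.1507    ]
150 301 [ 0.57550523 -0.00418978] [ 0.57434219 -0.00381172] [ 0.56852694 -0.00192146]
167 301 [ 0.56423856 -0.00403646] [ 0.56262191 -0.00365224] [ 0.55453866 -0.0017311 ]
152 304 [ 0.57419415 -0.00613019] [ 0.57297832 -0.00583026] [ 0.56689915 -0.0043306 ]
155 304 [ 0.57222338 -0.00610877] [ 0.5709282  -0.00580797] [ 0.56445231 -0.004304  ]
```

View pics/w2c.png

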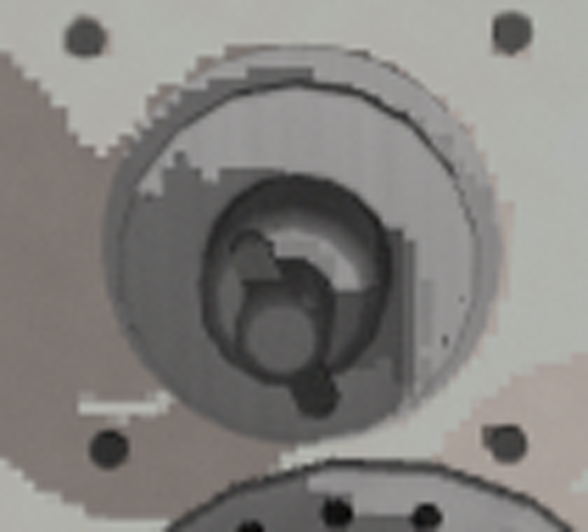

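```bash
python3 - <<'E'
from h import *
p=snap('wrist')
q=lambda x,y,z: world(p,110+y/5.6-.4,250+x/5.6-.4,z)[:2].round(4)
print('tip',q(280,338,.1)); a=q(247,238,.092);b=q(318,408,.092);print('pin',a,b,(a+b)/2,b-a,np.hypot(*(b-a)))
print('seat L R T B',q(120,262,.052),q(478,262,.052),q(299,85,.052),q(299,440,.052))
print('sh',q(202,285,.077),q(391,285,.077),q(297,175,.077),q(285,385,.077))
E
```

```text
tip [ 0.5624 -0.003 ]
pin [0.5731 0.0013] [ 0.5518 -0.0072] [ 0.56245 -0.00295] [-0.0213 -0.0085] 0.022933381782894648
seat L R T B [0.5635 0.0227] [ 0.5635 -0.0294] [ 0.5887 -0.0037] [ 0.5367 -0.003 ]
sh [0.5646 0.0084] [ 0.5646 -0.0164] [ 0.5789 -0.0043] [ 0.5511 -0.0023]
```

The crop shows the neck tip, seat ring and pin ends. All of them place the stem at (0.5625,-0.003), with the pin at about +0.38 rad. I'll go over the stem now.

send_rows:
  steps:
    - [0.9, [0.4, -0.2, 0], 0]
    - [0.9, [0.5, -0.2, 0], 0]
    - [0.9, [0.3, 0, 0], 0]
    - [0.9, [0, 0, 0.3], 0]
    - [0.9, [0, 0, 0.6], 0]
    - [0.9, [0, 0, 0.6], 0]
    - [0.9, [0, 0, 0.2], 0]
    - [0.9, [0, 0, 0], 0]

```text
t: 7.13
tool_pos: [0.5604, -0.0037, 0.1116]
ee_rot: [3.141, 0.005, -0.001]
wrist_force: [0.1, -0.5, -1.9]
opening: 0.0348
gripper_force: 30.5
```

```bash
python3 - <<'E'
from h import *
o=telemetry.get_obs(); print(o['tool_pos'],o['ee_rot'])
p=snap('wrist'); save(p,'w3')
im=cv2.imread('pics/w3.png')
cv2.imwrite('pics/w3c.png',cv2.resize(im[180:330,220:420],None,fx=3.8,fy=3.8,interpolation=cv2.INTER_CUBIC))
E
```

```text
[ 0.56040369 -0.00371466  0.11163236] [ 3.14113962e+00  5.17379985e-03 -8.16093447e-04]
```

View pics/w3c.png

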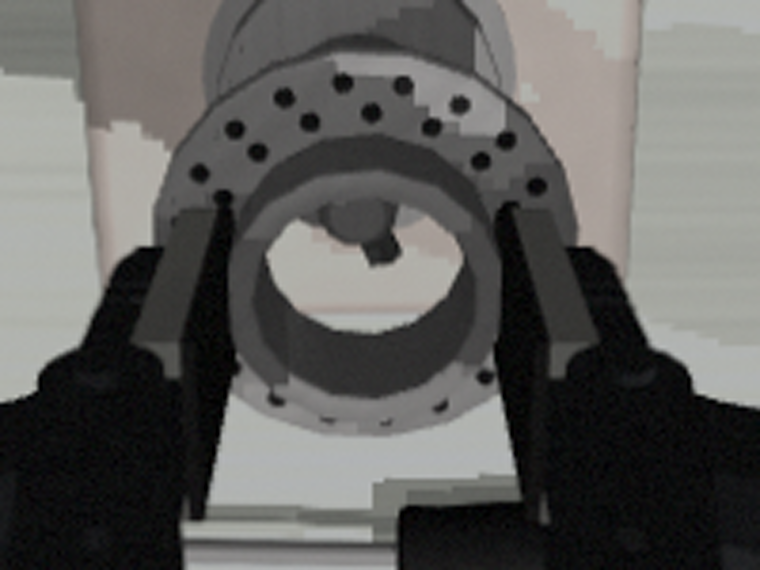

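```bash
python3 - <<'E'
from h import *
p=snap('wrist')
q=lambda x,y,z: world(p,180+y/3.8-.4,220+x/3.8-.4,z)[:2].round(4)
print('tip',q(360,220,.1))
print('disc',q(366,50,.1086),q(366,435,.1086),q(155,240,.1086),q(578,240,.1086))
print('hub',q(366,197,.1216),q(366,397,.1216),q(230,290,.1216),q(502,290,.1216))
E
```

```text
tip [ 0.5629 -0.0029]
disc [ 0.5913 -0.0038] [ 0.5322 -0.0038] [0.5638 0.0255] [ 0.5637 -0.0332]
hub [ 0.576  -0.0038] [ 0.5472 -0.0038] [0.563  0.0137] [ 0.563  -0.0212]
```

The crop shows the held disc centred at (0.5618,-0.0038) and the tip at (0.5627,-0.003). I'll nudge it 1 mm each way and lower it.

send_rows:
  steps:
    - [0.9, [0.04, -0.036, 0], 0]
    - [0.9, [0, 0, 0.15], 0]
    - [0.9, [0, 0, 0.15], 0]
    - [0.9, [0, 0, 0.15], 0]
    - [0.9, [0, 0, 0.15], 0]
    - [0.9, [0, 0, 0.15], 0]
    - [0.9, [0, 0, 0.15], 0]
    - [0.9, [0, 0, 0], 0]

```text
t: 7.9
tool_pos: [0.5628, -0.0022, 0.0901]
ee_rot: [3.142, 0.002, -0.0]
wrist_force: [-0.7, -0.2, -0.3]
opening: 0.0347
gripper_force: 30.5
```

send_rows:
  steps:
    - [0.9, [-0.02, 0.01, 0.15], 0]
    - [0.9, [0, 0, 0.15], 0]
    - [0.9, [0, 0, 0.15], 0]
    - [0.9, [0, 0, 0.15], 0]
    - [0.9, [0, 0, 0.15], 0]
    - [0.9, [0, 0, 0.15], 0]
    - [0.9, [0, 0, 0.1], 0]
    - [0.9, [0, 0, 0], 0]

```text
t: 8.57
tool_pos: [0.5626, -0.0024, 0.0655]
ee_rot: [3.142, 0.001, -0.0]
wrist_force: [0.3, -0.6, -0.5]
opening: 0.0343
gripper_force: 30.5
```

send_rows:
  steps:
    - [0.9, [0, 0, 0.1], 0]
    - [0.9, [0, 0, 0.1], 0]
    - [0.9, [0, 0, 0], 0]
    - [0.3, [0, 0, 0], 0]
    - [0.3, [0, 0, 0], 0]
    - [0.3, [0, 0, 0], 0]
    - [0.3, [0, 0, -0.3], 0]
    - [0.3, [0, 0, -0.7], 0]

```text
t: 9.23
tool_pos: [0.5611, -0.0026, 0.0848]
ee_rot: [3.142, 0.005, -0.0]
wrist_force: [-0.2, 0.7, 0.5]
opening: 0.0601
gripper_force: 0.0
```

send_rows:
  steps:
    - [0, [0, 0, -1], 0]
    - [0, [0, 0, -1], 0]
    - [0, [0, 0, -1], 0]
    - [0, [-0.6, -0.8, -0.3], 0]
    - [0, [-0.7, -1, 0], 0]
    - [0, [-0.7, -1, 0], 0]
    - [0, [-0.7, -1, 0], 0]
    - [0, [-0.7, -1, 0], 0]

```text
t: 9.9
tool_pos: [0.4775, 0.1188, 0.1698]
ee_rot: [-3.141, -0.002, -0.001]
wrist_force: [-0.2, 0.9, 0.6]
opening: 0.0855
gripper_force: 0.0
```

send_rows:
  steps:
    - [0, [-0.7, -1, 0.3], 0]
    - [0, [-0.7, -1, 0.3], 0]
    - [0, [-0.6, -0.8, 0.3], 0]
    - [0, [0, 0, 0], 0]
    - [0, [0, 0, 0], 0]
    - [0, [0, 0, 0], 0]
    - [0, [0, 0, 0], 0]
    - [0, [0, 0, 0], 0]

```text
t: 10.57
tool_pos: [0.4294, 0.1865, 0.1467]
ee_rot: [3.141, -0.001, -0.003]
wrist_force: [-0.2, -0.8, 1.1]
opening: 0.0854
gripper_force: 0.0
```

```bash
python3 - <<'E'
from h import *
o=telemetry.get_obs(); print(o['t'],o['tool_pos'],o['ee_rot'])
p=snap('wrist'); save(p,'w4')
for l,z in [('spacer',0),('support',.052)]:
  for d in cams.spot_point(p,l)[:2]: print(l,d, world(p,*d['at'],z))
  for d in cams.spot_in(p,l)[:2]: e=d['extent'];print(l,d, [world(p,e[1],e[0],zz) for zz in (0.,.018)])
p=snap('top')
for d in cams.spot_point(p,'support')[:2]: print('top',d, world(p,*d['at'],.052))
E
```

```text
10.5667 [0.42939427 0.18650728 0.14669735] [ 3.14146323e+00 -1.06045724e-03 -3.19076077e-03]
spacer {'at': [188.3, 313.8], 'p': 0.55} [0.42237864 0.18812192 0.        ]
spacer {'at': [22.8, 573.3], 'p': 0.29} [ 0.57636095 -0.0457745   0.        ]
spacer {'extent': [314.4, 191.9, 35.4, 38.2], 'p': 0.56} [array([0.41870135, 0.18754712, 0.        ]), array([0.4238634 , 0.18746646, 0.018     ])]
support {'at': [24.9, 570.0], 'p': 0.93} [ 0.56131977 -0.00162001  0.052     ]
support {'extent': [574.7, 33.6, 79.9, 66.3], 'p': 0.75} [array([ 0.5673454 , -0.04873761,  0.        ]), array([ 0.56325468, -0.03411006,  0.018     ])]
top {'at': [161.2, 308.8], 'p': 0.64} [0.56296847 0.00263648 0.052     ]
```

View pics/w4.png

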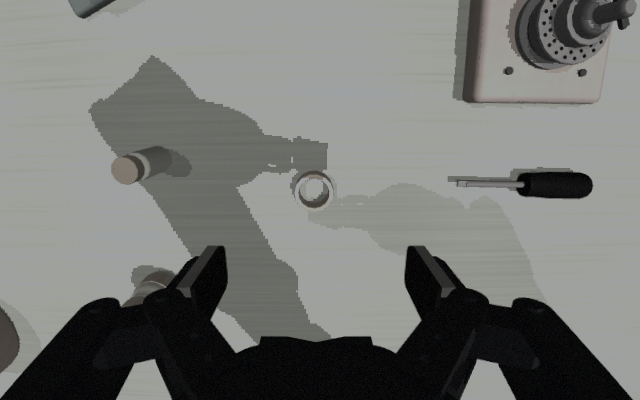

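The support is on the seat at (570,25). The spacer is at (314,190), about (0.4215,0.1875).

send_rows:
  steps:
    - [0, [-0.3, -0.04, 0.8], 0]
    - [0, [0, 0, 1], 0]
    - [0, [0, 0, 1], 0]
    - [0, [0, 0, 1], 0]
    - [0, [0, 0, 1], 0]
    - [0.3, [0, 0, 0.5], 0]
    - [0.3, [0, 0, 0.3], 0]
    - [0.3, [0, 0, 0], 0]

```text
t: 11.58
tool_pos: [0.4195, 0.1881, 0.0048]
ee_rot: [3.14, 0.003, -0.0]
wrist_force: [-0.5, 0.8, 0.5]
opening: 0.0595
gripper_force: 0.0
```

send_rows:
  steps:
    - [0.6, [0, 0, 0], 0]
    - [0.9, [0, 0, 0], 0]
    - [0.9, [0, 0, 0], 0]
    - [0.9, [0, 0, 0], 0]
    - [0.9, [0, 0, 0], 0]
    - [0.9, [0, 0, 0], 0]
    - [0.9, [0, 0, -0.5], 0]
    - [0.9, [0, 0, -1], 0]

```text
t: 12.25
tool_pos: [0.418, 0.1872, 0.042]
ee_rot: [3.139, 0.006, -0.0]
wrist_force: [0.1, -0.4, -0.5]
opening: 0.0344
gripper_force: 30.1
```

send_rows:
  steps:
    - [0.9, [0, 0, -1], 0]
    - [0.9, [0, 0, -1], 0]
    - [0.9, [0, 0.3, -1], 0]
    - [0.9, [0.7, 1, -0.6], 0]
    - [0.9, [0.7, 1, 0], 0]
    - [0.9, [0.7, 1, 0], 0]
    - [0.9, [0.7, 1, 0], 0]
    - [0.9, [0.7, 1, 0], 0]

```text
t: 12.92
tool_pos: [0.5085, 0.0547, 0.1339]
ee_rot: [3.141, -0.0, -0.0]
wrist_force: [0.6, 1.0, -0.4]
opening: 0.0344
gripper_force: 30.1
```

send_rows:
  steps:
    - [0.9, [0.7, 0.8, 0], 0]
    - [0.9, [0.7, 0.8, 0], 0]
    - [0.9, [0.5, 0.5, 0], 0]
    - [0.9, [0.1, 0, 0], 0]
    - [0.9, [0, 0, 0.3], 0]
    - [0.9, [0, 0, 0.3], 0]
    - [0.9, [0, 0, 0], 0]
    - [0.9, [0, 0, 0], 0]

```text
t: 13.58
tool_pos: [0.5563, 0.0052, 0.1177]
ee_rot: [-3.141, 0.003, 0.002]
wrist_force: [-0.3, 0.5, -0.2]
opening: 0.0348
gripper_force: 30.1
```

```bash
python3 - <<'E'
from h import *
o=telemetry.get_obs(); print(o['t'],o['tool_pos'],o['ee_rot'])
p=snap('wrist'); save(p,'w5')
im=cv2.imread('pics/w5.png')
cv2.imwrite('pics/w5c.png',cv2.resize(im[180:330,220:420],None,fx=3.8,fy=3.8,interpolation=cv2.INTER_CUBIC))
E
```

```text
13.5833 [0.55631889 0.00522858 0.11771006] [-3.14112146e+00  3.08954839e-03  2.35845954e-03]
```

View pics/w5c.png

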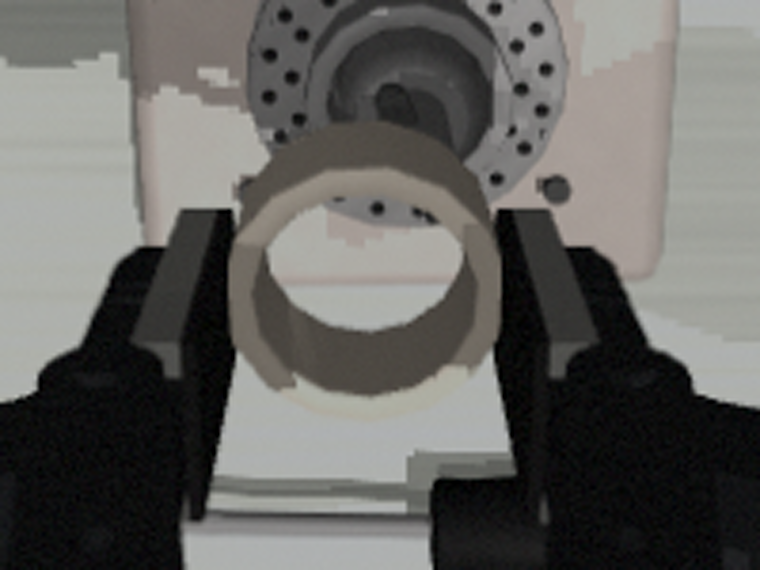

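The held spacer sits in the picture like the support did (centre about (366,297) in the crop). The tool should go to (0.562,-0.003).

send_rows:
  steps:
    - [0.9, [0.12, 0.16, 0], 0]
    - [0.9, [0.11, 0.17, 0], 0]
    - [0.9, [0, 0, 0], 0]
    - [0.9, [0, 0, 0.1], 0]
    - [0.9, [0, 0, 0.1], 0]
    - [0.9, [0, 0, 0], 0]
    - [0.9, [0, 0, 0], 0]
    - [0.9, [0, 0, 0], 0]

```text
t: 14.3
tool_pos: [0.5638, -0.0045, 0.1137]
ee_rot: [-3.141, 0.0, -0.0]
wrist_force: [0.2, -0.3, -0.5]
opening: 0.0344
gripper_force: 30.1
```

```bash
python3 - <<'E'
from h import *
o=telemetry.get_obs(); print(o['t'],o['tool_pos'],o['ee_rot'],o['dq'].round(3) if hasattr(o['dq'],'round') else o['dq'])
p=snap('wrist'); save(p,'w6')
o=telemetry.get_obs(); print(o['t'],o['tool_pos'])
for l,z in [('spacer',o['tool_pos'][2]-.006),('pin',.092)]:
  for d in cams.spot_point(p,l)[:1]: print(l,d, world(p,*d['at'],z))
o=telemetry.get_obs(); print(o['t'],o['tool_pos'])
E
```

```text
14.3 [ 0.56377162 -0.00446051  0.11367768] [-3.14149822e+00  2.52159743e-04 -1.13757778e-04] [ 0.    -0.003 -0.    -0.003  0.003 -0.002  0.001]
14.35 [ 0.56385897 -0.00445326  0.11380261]
spacer {'at': [242.3, 321.5], 'p': 0.8} [ 0.56557343 -0.00771326  0.10780261]
pin {'at': [235.9, 317.3], 'p': 0.86} [ 0.5621496  -0.00557277  0.092     ]
14.45 [ 0.56393495 -0.0045069   0.11387407]
```

send_rows:
  steps:
    - [0.9, [-0.07, -0.06, 0], 0]
    - [0.9, [0, 0, 0.1], 0]
    - [0.9, [0, 0, 0.15], 0]
    - [0.9, [0, 0, 0.15], 0]
    - [0.9, [0, 0, 0.15], 0]
    - [0.9, [0, 0, 0.15], 0]
    - [0.9, [0, 0, 0], 0]
    - [0.9, [0, 0, 0], 0]

```text
t: 15.12
tool_pos: [0.5618, -0.0032, 0.0958]
ee_rot: [3.142, 0.001, -0.0]
wrist_force: [0.3, -0.2, 0.1]
opening: 0.0346
gripper_force: 30.1
```

send_rows:
  steps:
    - [0.9, [0, 0, 0.15], 0]
    - [0.9, [0, 0, 0.15], 0]
    - [0.9, [0, 0, 0.15], 0]
    - [0.9, [0, 0, 0.1], 0]
    - [0.9, [0, 0, 0.1], 0]
    - [0.9, [0, 0, 0], 0]
    - [0.9, [0, 0, 0], 0]
    - [0.9, [0, 0, 0], 0]

```text
t: 15.78
tool_pos: [0.5623, -0.0031, 0.0802]
ee_rot: [3.142, -0.0, -0.0]
wrist_force: [0.0, 0.8, 0.3]
opening: 0.0346
gripper_force: 30.1
```

send_rows:
  steps:
    - [0.9, [0, 0, 0.06], 0]
    - [0.9, [0, 0, 0.06], 0]
    - [0.9, [0, 0, 0], 0]
    - [0.9, [0, 0, 0], 0]
    - [0.4, [0, 0, 0], 0]
    - [0.3, [0, 0, 0], 0]
    - [0.3, [0, 0, 0], 0]
    - [0.3, [0, 0, 0], 0]

```text
t: 16.45
tool_pos: [0.5619, -0.0031, 0.0768]
ee_rot: [3.142, 0.001, -0.0]
wrist_force: [-0.7, -0.1, 0.3]
opening: 0.0596
gripper_force: 0.0
```

send_rows:
  steps:
    - [0.3, [0, 0, -0.3], 0]
    - [0.3, [0, 0, -1], 0]
    - [0, [0, 0, -1], 0]
    - [0, [0, 0, -1], 0]
    - [0, [-0.4, 0.6, -0.3], 0]
    - [0, [-0.3, 1, 0], 0]
    - [0, [0, 1, 0], 0]
    - [0, [0, 0.6, 0], 0]

```text
t: 17.12
tool_pos: [0.5443, -0.0868, 0.1681]
ee_rot: [3.139, -0.001, -0.003]
wrist_force: [0.1, -0.8, -0.0]
opening: 0.0853
gripper_force: 0.0
```

```bash
python3 - <<'E'
from h import *
o=telemetry.get_obs(); print(o['t'],o['tool_pos'],o['ee_rot'])
p=snap('wrist'); save(p,'w7')
for l,z in [('spacer',.07),('pin',.092),('cap',0)]:
  for d in cams.spot_point(p,l)[:4]: print(l,d, world(p,*d['at'],z))
E
```

```text
17.1167 [ 0.54428555 -0.08675144  0.16807235] [ 3.13875052e+00 -9.99419942e-04 -3.19586475e-03]
spacer {'at': [174.0, 215.0], 'p': 0.66} [ 0.56291444 -0.00575957  0.07      ]
pin {'at': [181.9, 202.6], 'p': 0.59} [ 0.56187959 -0.00326985  0.092     ]
cap {'at': [68.1, 619.0], 'p': 0.71} [ 0.65768785 -0.39668993  0.        ]
cap {'at': [40.5, 541.3], 'p': 0.65} [ 0.67917892 -0.30614835  0.        ]
cap {'at': [155.0, 541.4], 'p': 0.55} [ 0.56732275 -0.32656187  0.        ]
```

View pics/w7.png

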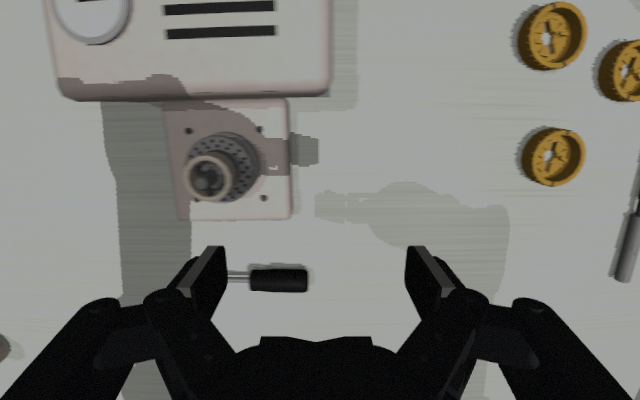

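The spacer sits on the support around the stem (210,178). Next is the cap at (553,157), about (0.567,-0.327).

send_rows:
  steps:
    - [0, [0.1, 1, 0], 0]
    - [0, [0.1, 1, 0], 0]
    - [0, [0.1, 1, 0], 0]
    - [0, [0.1, 1, 0], 0]
    - [0, [0.1, 1, 0], 0]
    - [0, [0.1, 1, 0], 0]
    - [0, [0.1, 1, 0], 0]
    - [0, [0.1, 1, 0], 0]

```text
t: 17.98
tool_pos: [0.5658, -0.2814, 0.1672]
ee_rot: [-3.14, -0.001, 0.003]
wrist_force: [-0.2, 0.4, -1.1]
opening: 0.0857
gripper_force: 0.0
```

send_rows:
  steps:
    - [0, [0.1, 1, 0], 0]
    - [0, [0, 0.6, 0], 0]
    - [0, [0, 0, 0], 0]
    - [0, [0, 0, 0], 0]
    - [0, [0, 0, 0], 0]
    - [0, [0, 0, 0], 0]
    - [0, [0, 0, 0], 0]
    - [0, [0, 0, 0], 0]

```text
t: 18.65
tool_pos: [0.5675, -0.3215, 0.1673]
ee_rot: [-3.141, -0.0, 0.002]
wrist_force: [0.4, 0.4, 0.0]
opening: 0.0854
gripper_force: 0.0
```

```bash
python3 - <<'E'
from h import *
o=telemetry.get_obs(); print(o['t'],o['tool_pos'],o['ee_rot'],o['joint_pos'])
p=snap('wrist'); save(p,'w8')
print(world(p,0,0,0),p['M'][:3,3])
for l,z in [('cap',0),('cap_slot',0),('cap_groove',.005)]:
  for d in cams.spot_point(p,l)[:2]: print(l,d, world(p,*d['at'],z))
for d in cams.spot_in(p,'cap')[:2]: e=d['extent']; print(d,world(p,e[1],e[0],.01))
d=min(cams.spot_in(p,'cap'),key=lambda d:abs(d['extent'][0]-316))['extent']
c,r=int(d[0]),int(d[1]); im=cv2.imread('pics/w8.png'); print(c,r)
cv2.imwrite('pics/w8c.png',cv2.resize(im[r-50:r+50,c-50:c+50],None,fx=5.8,fy=5.8,interpolation=cv2.INTER_CUBIC))
E
```

```text
18.65 [ 0.56746062 -0.32153427  0.16734213] [-3.14108827e+00 -3.11751474e-04  1.78885714e-03] [ 0.64313864  0.57410944 -0.25106087  1.29135163  0.14014679  1.29309683
 -1.17662791]
[ 0.74534714 -0.01285131  0.        ] [ 0.63980214 -0.32152032  0.30975713]
cap {'at': [176.3, 322.4], 'p': 0.74} [ 0.56760908 -0.32867727  0.        ]
cap {'at': [62.4, 301.9], 'p': 0.74} [ 0.67831792 -0.30838333  0.        ]
cap_slot {'at': [177.5, 325.1], 'p': 0.94} [ 0.56633523 -0.33149874  0.        ]
cap_slot {'at': [59.6, 300.8], 'p': 0.92} [ 0.68081794 -0.3073637   0.        ]
cap_groove {'at': [89.1, 517.5], 'p': 0.95} [ 0.6568988 -0.518101   0.005    ]
cap_groove {'at': [178.8, 325.7], 'p': 0.9} [ 0.5661543  -0.33196788  0.005     ]
{'extent': [298.9, 57.4, 68.2, 75.1], 'p': 0.97} [ 0.68138951 -0.30610191  0.01      ]
{'extent': [320.9, 180.4, 59.0, 60.5], 'p': 0.88} [ 0.56568979 -0.32696699  0.01      ]
320 180
```

View pics/w8c.png

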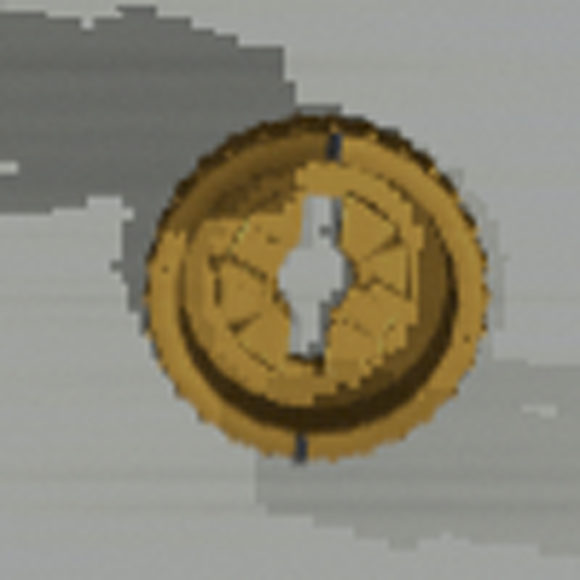

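```bash
python3 - <<'E'
from h import *
p=snap('wrist')
q=lambda x,y,z: world(p,130+y/5.8-.4,270+x/5.8-.4,z)[:2]
a=q(334,146,.02);b=q(299,448,.02);print(a,b,(a+b)/2,np.arctan2(*(a-b)[::-1]),np.hypot(*(a-b)))
print('rim L R',q(147,295,.02),q(488,290,.02))
a=q(321,198,.006);b=q(306,355,.006);print(a,b,(a+b)/2,np.arctan2(*(a-b)[::-1]),np.hypot(*(a-b)))
print('hole',q(313,275,.004))
E
```

```text
[ 0.59285007 -0.33428212] [ 0.54047356 -0.32880302] [ 0.56666182 -0.33154257] -0.10423072659161178 0.05266231378644489
rim L R [ 0.56764637 -0.30309113] [ 0.56852248 -0.36044946]
[ 0.58151415 -0.33265714] [ 0.55317641 -0.33022988] [ 0.56734528 -0.33144351] -0.08544604487833071 0.028441501699827662
hole [ 0.56732105 -0.33142213]
```

The crop shows the dark marks at (334,146) and (299,448). That gives a cap centre of (0.567,-0.3315) and a slot at -0.10 rad. Gripping at yaw 0 suits the later turn.

send_rows:
  steps:
    - [0, [0, 0.4, 0.6], 0]
    - [0, [0, 0, 1], 0]
    - [0, [0, 0, 1], 0]
    - [0, [0, 0, 1], 0]
    - [0, [0, 0, 1], 0]
    - [0, [0, 0, 1], 0]
    - [0, [0, 0, 0.6], 0]
    - [0, [0, 0, 0.3], 0]
  grip_force: 40

```text
t: 19.67
tool_pos: [0.5639, -0.3329, -0.0001]
ee_rot: [-3.139, 0.006, -0.001]
wrist_force: [-0.6, 0.2, 0.5]
opening: 0.0853
gripper_force: 0.0
```

send_rows:
  steps:
    - [0, [0, 0, 0], 0]
    - [0.3, [0, 0, 0], 0]
    - [0.6, [0, 0, 0], 0]
    - [0.8, [0, 0, 0], 0]
    - [0.8, [0, 0, 0], 0]
    - [0.8, [0, 0, 0], 0]
    - [0.8, [0, 0, 0], 0]
    - [0.8, [0, 0, 0], 0]

```text
t: 20.33
tool_pos: [0.5687, -0.3334, 0.0069]
ee_rot: [3.14, -0.004, -0.0]
wrist_force: [-0.4, 1.3, 6.3]
opening: 0.0564
gripper_force: 42.5
```

```bash
python3 - <<'E'
from h import *
for i in range(3):
    o=telemetry.get_obs(); print(o['t'],np.round(o['tool_pos'],4),np.round(o['ee_rot'],4),np.round(o['wrist_force'],1),o['opening']); p=snap('wrist')
save(p,'w9')
E
```

```text
20.3333 [ 0.5687 -0.3334  0.0069] [ 3.1402e+00 -3.7000e-03 -1.0000e-04] [-0.4  1.3  6.3] 0.05643477807719644
20.3833 [ 0.5687 -0.3334  0.0069] [ 3.1402e+00 -3.7000e-03 -1.0000e-04] [-0.8  1.2  5.9] 0.056348683725187525
20.4333 [ 0.5687 -0.3334  0.0069] [ 3.1402e+00 -3.7000e-03 -1.0000e-04] [-1.   1.9  5.8] 0.056233174875868625
```

send_rows:
  steps:
    - [0.8, [0, 0, -0.3], 0]
    - [0.8, [0, 0, -1], 0]
    - [0.8, [0, 0, -1], 0]
    - [0.8, [0, 0, -1], 0]
    - [0.8, [0, 0, -1], 0]
    - [0.8, [0, -0.4, -1], 0]
    - [0.8, [0, -0.8, -0.6], 0]
    - [0.8, [0, -0.8, 0], 0]

```text
t: 21.15
tool_pos: [0.569, -0.2854, 0.157]
ee_rot: [3.137, -0.008, -0.003]
wrist_force: [1.5, -0.1, -1.0]
opening: 0.0562
gripper_force: 43.3
```

send_rows:
  steps:
    - [0.8, [0, -0.8, 0], 0]
    - [0.8, [0, -1, 0], 0]
    - [0.8, [0, -1, 0], 0]
    - [0.8, [0, -1, 0], 0]
    - [0.8, [0, -1, 0], 0]
    - [0.8, [0, -1, 0], 0]
    - [0.8, [0, -1, 0], 0]
    - [0.8, [0, -1, 0], 0]

```text
t: 21.82
tool_pos: [0.5666, -0.0874, 0.1521]
ee_rot: [3.141, 0.0, -0.001]
wrist_force: [-0.0, 0.9, -1.5]
opening: 0.0562
gripper_force: 43.2
```

send_rows:
  steps:
    - [0.8, [-0.1, -1, 0], 0]
    - [0.8, [-0.1, -1, 0], 0]
    - [0.8, [-0.1, -0.9, 0], 0]
    - [0.8, [0, -0.5, 0], 0]
    - [0.8, [0, -0.2, 0], 0]
    - [0.8, [0, 0, 0], 0]
    - [0.8, [0, 0, 0], 0]
    - [0.8, [0, 0, 0], 0]

```text
t: 22.48
tool_pos: [0.5599, -0.0009, 0.1518]
ee_rot: [3.14, 0.0, -0.004]
wrist_force: [-0.3, 0.1, -1.4]
opening: 0.056
gripper_force: 43.2
```

send_rows:
  steps:
    - [0.8, [0, 0, 0], -0.78]
    - [0.8, [0, 0, 0], -0.78]
    - [0.8, [0, 0, 0], -0.78]
    - [0.8, [0, 0, 0], -0.78]
    - [0.8, [0, 0, 0], -0.78]
    - [0.8, [0, 0, 0], -0.78]
    - [0.8, [0, 0, 0], -0.78]
    - [0.8, [0, 0, 0], 0]

```text
t: 23.15
tool_pos: [0.5598, -0.0005, 0.1518]
ee_rot: [3.141, 0.001, 0.474]
wrist_force: [-0.0, -0.9, -1.5]
opening: 0.056
gripper_force: 43.2
```

```bash
python3 - <<'E'
from h import *
o=telemetry.get_obs(); print(o['t'],np.round(o['tool_pos'],4),np.round(o['ee_rot'],4))
p=snap('wrist'); save(p,'w10'); tz=o['tool_pos'][2]
hsv=cv2.cvtColor(p['image'],cv2.COLOR_RGB2HSV)
m=((hsv[...,0]>10)&(hsv[...,0]<32)&(hsv[...,1]>110)&(hsv[...,2]>40)).astype(np.uint8)
n,l,s,c=cv2.connectedComponentsWithStats(m); k=1+np.argmax(s[1:,4]); print(s[k],c[k])
# hull of brass in world at rim height
q=np.argwhere(l==k); z=tz-.0069+.02
h=cv2.convexHull(q[:,::-1].astype(np.int32))[:,0]
W=np.array([world(p,r,cc,z)[:2] for cc,r in h])
(c0,r0)=cv2.minEnclosingCircle(W.astype(np.float32)); print('rim circ',c0,r0)
print('cap offs world',np.array(c0)-o['tool_pos'][:2])
for lb,zz in [('cap_slot',tz-.0069),('cap',tz-.0069)]:
  for d in cams.spot_point(p,lb)[:1]: print(lb,d,world(p,*d['at'],zz)[:2]-o['tool_pos'][:2])
d=cams.spot_point(p,'pin')
for e in d[:2]: print('pin',e['p'],e['at'],world(p,*e['at'],.092)[:2])
# dark marks: bluish dark pixels in rim band
Cw=np.array(c0)
for a in np.radians(np.arange(0,360,4)):
    pass
E
python3 - <<'E'
import cv2,numpy as np,sys; sys.path.insert(0,'.')
im=cv2.imread('pics/w10.png'); g=cv2.cvtColor(im,cv2.COLOR_BGR2GRAY)
b=im[...,0].astype(int)-im[...,2]; 
q=np.argwhere(b[150:340,200:440]>8)+[150,200]; print(len(q)); print(q[:40].tolist())
E
```

```text
23.15 [ 5.598e-01 -5.000e-04  1.518e-01] [3.1409e+00 7.0000e-04 4.7380e-01]
[  256   197   119   118 10184] [315.38128437 256.9331304 ]
rim circ (0.5613136291503906, 0.00045882113045081496) 0.03133075311779976
cap offs world [0.00154259 0.00098327]
cap_slot {'at': [247.8, 313.6], 'p': 0.92} [-2.18743876e-03 -6.18480060e-05]
cap {'at': [208.6, 616.7], 'p': 0.72} [ 0.09373705 -0.13927021]
pin 0.73 [210.1, 322.6] [ 0.56281792 -0.00469354]
13
[[248, 378], [254, 255], [269, 384], [280, 220], [288, 222], [291, 205], [296, 245], [303, 204], [304, 225], [321, 422], [329, 391], [334, 384], [338, 284]]
```

```bash
cat > cap.py <<'E'
from h import *
def cap_pose(p,tz):
    hsv=cv2.cvtColor(p['image'],cv2.COLOR_RGB2HSV)
    m=((hsv[...,0]>8)&(hsv[...,0]<34)&(hsv[...,1]>90)&(hsv[...,2]>15)).astype(np.uint8)
    n,l,s,c=cv2.connectedComponentsWithStats(m); k=1+np.argmax(s[1:,4])
    cs,hi=cv2.findContours((l==k).astype(np.uint8),cv2.RETR_CCOMP,cv2.CHAIN_APPROX_NONE)
    holes=sorted([c for c,h in zip(cs,hi[0]) if h[3]>=0],key=cv2.contourArea)[::-1]
    c=holes[0][:,0]; print('hole areas',[cv2.contourArea(x) for x in holes[:3]],'px',c.min(0),c.max(0))
    W=np.array([world(p,r,cc,tz-.0069+.0025)[:2] for cc,r in c]).astype(np.float32)
    (ctr,wh,ang)=cv2.minAreaRect(W*1000); print('rect mm',ctr,wh,ang)
    f=np.zeros(m.shape,np.uint8); cv2.drawContours(f,holes,0,1,-1); q=np.argwhere(f)
    w=np.array([world(p,r,cc,tz-.0069+.0025)[:2] for r,cc in q]); mu=w.mean(0); ev,V=np.linalg.eigh(np.cov((w-mu).T)); v=V[:,1]
    v=v*np.sign(v[0]); print('centroid',mu,'angle',np.arctan2(v[1],v[0]))
E
python3 - <<'E'
from cap import *
p=snap('wrist'); o=telemetry.get_obs(); cap_pose(p,o['tool_pos'][2])
print(o['tool_pos'])
E
```

```text
hole areas [818.5, 67.5] px [303 223] [328 273]
rect mm (558.6318969726562, 0.27248573303222656) (29.291032791137695, 13.287522315979004) 27.137746810913086
centroid [5.58825236e-01 3.01886768e-04] angle 0.3507601141845785
[0.55969039 0.0012002  0.15199684]
```

```bash
python3 - <<'E'
from cap import *
for i in range(4):
    o=telemetry.get_obs(); print(o['t'],np.round(o['tool_pos'],4),np.round(o['ee_rot'],4))
    p=snap('wrist')
    for e in cams.spot_point(p,'pin')[:1]: print('pin',e['p'],e['at'],world(p,*e['at'],.092)[:2])
cap_pose(p,o['tool_pos'][2])
save(p,'w11')
E
```

```text
23.4 [0.5597 0.0012 0.152 ] [3.1413e+00 2.0000e-04 4.7410e-01]
pin 0.67 [209.7, 326.6] [ 0.56423974 -0.00532797]
23.5 [0.5597 0.0017 0.152 ] [3.1414e+00 1.0000e-04 4.7530e-01]
pin 0.8 [211.0, 322.2] [ 0.56194325 -0.00256815]
23.6 [0.5597 0.0019 0.1521] [ 3.1414 -0.      0.4758]
pin 0.79 [210.6, 323.3] [ 0.56255417 -0.00291253]
23.7 [0.5596 0.002  0.1521] [3.1415 0.     0.4761]
pin 0.66 [208.4, 328.0] [ 0.56548728 -0.00497899]
hole areas [818.0, 64.0] px [303 223] [328 273]
rect mm (558.5538330078125, 1.3119068145751953) (29.2952823638916, 13.291278839111328) 27.30010414123535
centroid [0.55871407 0.00134401] angle 0.3554354125185026
```

send_rows:
  steps:
    - [0.8, [0.06, 0.22, 0.2], 0]
    - [0.8, [0, 0, 0.4], 0]
    - [0.8, [0, 0, 0.4], 0]
    - [0.8, [0, 0, 0.3], 0]
    - [0.8, [0, 0, 0.2], 0]
    - [0.8, [0, 0, 0], 0]
    - [0.8, [0, 0, 0], 0]
    - [0.8, [0, 0, 0], 0]

```text
t: 24.47
tool_pos: [0.5638, -0.0022, 0.1148]
ee_rot: [3.141, -0.001, 0.476]
wrist_force: [0.4, -0.0, -0.6]
opening: 0.0565
gripper_force: 43.2
```

```bash
python3 - <<'E'
from cap import *
p=snap('wrist')
p=snap('wrist');o=telemetry.get_obs(); print(o['t'],np.round(o['tool_pos'],4),np.round(o['ee_rot'],4),np.round(o['wrist_force'],1))
cap_pose(p,o['tool_pos'][2]); save(p,'w12')
g=cv2.cvtColor(p['image'],cv2.COLOR_RGB2GRAY)
np.set_printoptions(linewidth=250)
print(g[216:282:2,294:340:2])
E
```

```text
24.5667 [ 0.564  -0.0022  0.1151] [ 3.141e+00 -1.100e-03  4.763e-01] [ 1.1  0.3 -2. ]
hole areas [792.5, 65.0] px [303 223] [328 273]
rect mm (562.83837890625, -2.8415136337280273) (29.301958084106445, 12.87393856048584) 7.660521984100342
centroid [ 0.56300939 -0.00275516] angle 0.3538705017182878
[[101 102 100  99  98  96  95  92  93  93  92  91  91  55  50  52  92  94  95  94  96  97  98]
 [ 96  95  94  93  93  92  94  92  92  91  94  93  93  55  52  50  92  92  92  92  93  93  95]
 [ 94  91  92  91  89  93  95  97  96  95  98  99  97  99  97  98  98  98  95  94  93  94  94]
 [ 86  80  98  97  96  94  83  67  56  72  96  96  97  96  97  96  96  96 100  96  95  92  93]
 [ 78  95  96  88  75  89  87 104  96  90  59  77  76  90  92  94  85  58  62  92  96  97  96]
 [ 93  94  53  64  97  98  98  95  98  85  71  69  49  48  49  50  85 101  72  52  66  93  98]
 [ 78  58  88  97  98  99  97  95  97  67  51  52  50  46  52  49 105  99  99  85  60  54  75]
 [ 74  97  97  97  99  98  97  95  96  62  60  63  57  56  55  52 101  98  98  96  98  74  55]
 [ 96  98  99  97  97  99  98  96  96  76
[... 1634 characters left out ...]
2 132 128 102  90 128 132 133 134]
 [132 132 131 130 133 133 137 171 166 174 181 175 169  85 133 131 132 134 109  74 109 137 157]
 [134 132 130 131 131 134 138 178 185 172 164 171 162 133 131 131 132 133 134 136 110  83 135]
 [133 132 131 132 131 134 119  50  76 153 154 111 115 144 132 132 133 135 134 135 135 131 133]
 [110 131 130 130 132 135 101  53  52  53  50  55  52 131 131 131 134 133 133 135 133 132 135]
 [132 102 117 130 133 136 127 113  95  66  64  57  61 131 132 132 136 133 133 136 116 123  79]
 [131 132 119 101 131 136 134 134 132 131 133 134  98 132 130 131 134 134 128  98 136 108  79]
 [131 131 131 131 118 129 132 130 131 132 133 133 112 133 132 133 133 135 133  78  78  77  79]]
```

send_rows:
  steps:
    - [0.8, [-0.02, 0, 0.1], 0]
    - [0.8, [0, 0, 0.1], 0]
    - [0.8, [0, 0, 0.08], 0]
    - [0.8, [0, 0, 0.08], 0]
    - [0.8, [0, 0, 0.06], 0]
    - [0.8, [0, 0, 0], 0]
    - [0.8, [0, 0, 0], 0]
    - [0.8, [0, 0, 0], 0]

```text
t: 25.23
tool_pos: [0.5631, -0.0026, 0.1041]
ee_rot: [3.142, -0.0, 0.476]
wrist_force: [0.1, 0.4, -0.5]
opening: 0.0567
gripper_force: 43.2
```

send_rows:
  steps:
    - [0.8, [0, 0, 0.06], 0]
    - [0.8, [0, 0, 0.04], 0]
    - [0.8, [0, 0, 0.04], 0]
    - [0.8, [0, 0, 0.04], 0]
    - [0.8, [0, 0, 0.04], 0]
    - [0.8, [0, 0, 0], 0]
    - [0.8, [0, 0, 0], 0]
    - [0.8, [0, 0, 0], 0]

```text
t: 25.9
tool_pos: [0.5631, -0.0026, 0.0985]
ee_rot: [3.142, 0.0, 0.476]
wrist_force: [0.3, -0.8, -2.2]
opening: 0.0566
gripper_force: 43.2
```

send_rows:
  steps:
    - [0.8, [0, 0, 0.04], 0]
    - [0.8, [0, 0, 0.04], 0]
    - [0.8, [0, 0, 0.04], 0]
    - [0.8, [0, 0, 0.04], 0]
    - [0.8, [0, 0, 0.04], 0]
    - [0.8, [0, 0, 0], 0]
    - [0.8, [0, 0, 0], 0]
    - [0.8, [0, 0, 0], 0]

```text
t: 26.57
tool_pos: [0.5632, -0.0026, 0.094]
ee_rot: [3.141, -0.0, 0.476]
wrist_force: [-1.5, -0.1, 2.7]
opening: 0.0558
gripper_force: 43.6
```

send_rows:
  steps:
    - [0.8, [0, 0, 0.04], 0]
    - [0.8, [0, 0, 0.04], 0]
    - [0.8, [0, 0, 0.04], 0]
    - [0.8, [0, 0, 0.04], 0]
    - [0.8, [0, 0, 0.04], 0]
    - [0.8, [0, 0, 0], 0]
    - [0.8, [0, 0, 0], 0]
    - [0.8, [0, 0, 0], 0]

```text
t: 27.23
tool_pos: [0.5632, -0.0025, 0.0895]
ee_rot: [3.141, -0.0, 0.476]
wrist_force: [-3.6, -0.2, 8.9]
opening: 0.056
gripper_force: 44.1
```

send_rows:
  steps:
    - [0.8, [0, 0, 0.04], 0]
    - [0.8, [0, 0, 0.04], 0]
    - [0.8, [0, 0, 0.03], 0]
    - [0.8, [0, 0, 0], 0]
    - [0.8, [0, 0, 0], 0]
    - [0.8, [0, 0, 0], 0]
    - [0.8, [0, 0, 0], 0]
    - [0.8, [0, 0, 0], 0]

```text
t: 27.9
tool_pos: [0.5633, -0.0025, 0.0873]
ee_rot: [3.141, -0.001, 0.476]
wrist_force: [-4.1, -1.0, 10.5]
opening: 0.0561
gripper_force: 44.3
```

```bash
python3 - <<'E'
from cap import *
p=snap('wrist'); o=telemetry.get_obs(); print(o['t'],np.round(o['tool_pos'],4),np.round(o['ee_rot'],4),np.round(o['wrist_force'],1),np.round(o['wrist_torque'],2),o['joint_pos'][6]); save(p,'w13'); cap_pose(p,o['tool_pos'][2])
E
```

```text
27.95 [ 0.5633 -0.0025  0.0873] [ 3.1408e+00 -6.0000e-04  4.7610e-01] [-3.9 -0.8 10.7] [-0.03  0.97  0.02] -1.3115452473916114
hole areas [987.5, 66.5] px [303 224] [328 278]
rect mm (560.6365966796875, -3.949032783508301) (31.852310180664062, 13.471097946166992) 27.278484344482422
centroid [ 0.56066667 -0.00412031] angle 0.4029952466220342
```

send_rows:
  steps:
    - [0.8, [-0.03, -0.015, 0.03], 0]
    - [0.8, [0, 0, 0], 0]
    - [0.8, [0, 0, 0], 0]
    - [0.8, [0, 0, 0], 0.4]
    - [0.8, [0, 0, 0], 0.4]
    - [0.8, [0, 0, 0], 0.4]
    - [0.8, [0, 0, 0], 0]
    - [0.8, [0, 0, 0], 0]

```text
t: 28.62
tool_pos: [0.564, -0.0024, 0.0872]
ee_rot: [3.14, -0.004, 0.372]
wrist_force: [-2.3, 0.2, 10.9]
opening: 0.0559
gripper_force: 44.4
```

```bash
cat > st.py <<'E'
from h import *
o=telemetry.get_obs(); print(o['t'],np.round(o['tool_pos'],4),np.round(o['ee_rot'],4),np.round(o['wrist_force'],1),np.round(o['wrist_torque'],2))
E
python3 st.py
```

```text
28.6167 [ 0.564  -0.0024  0.0872] [ 3.1398 -0.004   0.3716] [-2.3  0.2 10.9] [-0.04  0.56  0.05]
```

send_rows:
  steps:
    - [0.8, [0, 0, 0.04], 0]
    - [0.8, [0, 0, 0], 0]
    - [0.8, [0, 0, 0], 0.3]
    - [0.8, [0, 0, 0], 0.4]
    - [0.8, [0, 0, 0], 0.4]
    - [0.8, [0, 0, 0], 0.4]
    - [0.8, [0, 0, 0], 0]
    - [0.8, [0, 0, 0], 0]

```text
t: 29.28
tool_pos: [0.5648, -0.0023, 0.0866]
ee_rot: [3.14, -0.006, 0.241]
wrist_force: [-2.8, 0.3, 11.8]
opening: 0.0564
gripper_force: 44.5
```

```bash
python3 st.py
```

```text
29.2833 [ 0.5648 -0.0023  0.0866] [ 3.14   -0.0059  0.2408] [-2.8  0.3 11.8] [-0.05  0.35  0.  ]
```

send_rows:
  steps:
    - [0.8, [-0.03, 0, 0], 0.6]
    - [0.8, [0, 0, 0], 0.6]
    - [0.8, [0, 0, 0], 0.6]
    - [0.8, [0, 0, 0], 0.6]
    - [0.8, [0, 0, 0], 0.6]
    - [0.8, [0, 0, 0], 0.6]
    - [0.8, [0, 0, 0], 0.6]
    - [0.8, [0, 0, 0], 0]

```text
t: 29.95
tool_pos: [0.5652, -0.0024, 0.087]
ee_rot: [-3.141, -0.009, -0.127]
wrist_force: [-1.1, -0.4, 10.7]
opening: 0.0559
gripper_force: 44.4
```

```bash
python3 st.py
```

```text
29.95 [ 0.5652 -0.0024  0.087 ] [-3.1406 -0.0085 -0.1272] [-1.1 -0.4 10.7] [-0.01  0.02  0.04]
```

send_rows:
  steps:
    - [0.8, [-0.02, 0, 0.03], 0.6]
    - [0.8, [0, 0, 0], 0.6]
    - [0.8, [0, 0, 0], 0.6]
    - [0.8, [0, 0, 0], 0.6]
    - [0.8, [0, 0, 0], 0.6]
    - [0.8, [0, 0, 0], 0.6]
    - [0.8, [0, 0, 0], 0.6]
    - [0.8, [0, 0, 0], 0]

```text
t: 30.62
tool_pos: [0.5651, -0.0028, 0.0865]
ee_rot: [-3.138, -0.009, -0.494]
wrist_force: [-0.6, -0.5, 10.7]
opening: 0.0564
gripper_force: 44.4
```

```bash
python3 st.py
```

```text
30.6167 [ 0.5651 -0.0028  0.0865] [-3.1376 -0.0085 -0.4939] [-0.6 -0.5 10.7] [-0.16 -0.02  0.03]
```

send_rows:
  steps:
    - [0.8, [0, 0, 0], 0.3]
    - [0.8, [0, 0, 0], 0.3]
    - [0.8, [0, 0, 0], 0.3]
    - [0.8, [0, 0, 0], 0.3]
    - [0.8, [0, 0, 0], 0]
    - [0.8, [0, 0, 0], 0]
    - [0.8, [0, 0, 0], 0]
    - [0.8, [0, 0, 0], 0]

```text
t: 31.28
tool_pos: [0.565, -0.0029, 0.0865]
ee_rot: [-3.137, -0.008, -0.597]
wrist_force: [0.8, 0.0, 11.0]
opening: 0.0563
gripper_force: 44.5
```

```bash
python3 st.py
```

```text
31.2833 [ 0.565  -0.0029  0.0865] [-3.1369 -0.008  -0.5971] [ 0.8  0.  11. ] [-0.18 -0.02  0.06]
```

send_rows:
  steps:
    - [0.8, [0, 0, 0], 0.2]
    - [0.8, [0, 0, 0], 0.2]
    - [0.8, [0, 0, 0], 0.2]
    - [0.8, [0, 0, 0], 0]
    - [0.8, [0, 0, 0], 0]
    - [0.8, [0, 0, 0], 0]
    - [0.8, [0, 0, 0], 0]
    - [0.8, [0, 0, 0], 0]

```text
t: 31.95
tool_pos: [0.5649, -0.003, 0.0865]
ee_rot: [-3.137, -0.008, -0.649]
wrist_force: [0.3, -1.2, 11.9]
opening: 0.0559
gripper_force: 44.5
```

```bash
python3 st.py
```

```text
31.95 [ 0.5649 -0.003   0.0865] [-3.1367 -0.0077 -0.6493] [ 0.3 -1.2 11.9] [-0.18  0.06  0.14]
```

send_rows:
  steps:
    - [0.8, [0, 0, 0], 0.2]
    - [0.8, [0, 0, 0], 0.1]
    - [0.8, [0, 0, 0], 0]
    - [0.8, [0, 0, 0], 0]
    - [0.8, [0, 0, 0], 0]
    - [0.8, [0, 0, 0], 0]
    - [0.8, [0, 0, 0], 0]
    - [0.8, [0, 0, 0], 0]

```text
t: 32.62
tool_pos: [0.5649, -0.0031, 0.0865]
ee_rot: [-3.137, -0.008, -0.675]
wrist_force: [0.9, -1.0, 11.3]
opening: 0.0562
gripper_force: 44.5
```

```bash
python3 st.py
```

```text
32.6167 [ 0.5649 -0.0031  0.0865] [-3.1366 -0.0076 -0.6755] [ 0.9 -1.  11.3] [-0.18  0.05  0.13]
```

send_rows:
  steps:
    - [0.8, [0, 0, 0], 0.15]
    - [0.8, [0, 0, 0], 0.15]
    - [0.8, [0, 0, 0], 0]
    - [0.8, [0, 0, 0], 0]
    - [0.8, [0, 0, 0], 0]
    - [0.8, [0, 0, 0], 0]
    - [0.8, [0, 0, 0], 0]
    - [0.8, [0, 0, 0], 0]

```text
t: 33.28
tool_pos: [0.5649, -0.0031, 0.0865]
ee_rot: [-3.136, -0.007, -0.702]
wrist_force: [0.7, -0.7, 11.4]
opening: 0.0563
gripper_force: 44.5
```

```bash
python3 st.py
```

```text
33.2833 [ 0.5649 -0.0031  0.0865] [-3.1364 -0.0075 -0.7017] [ 0.7 -0.7 11.4] [-0.2   0.11  0.12]
```

send_rows:
  steps:
    - [0.8, [0, 0, 0], 0.15]
    - [0.8, [0, 0, 0], 0.15]
    - [0.8, [0, 0, 0], 0.1]
    - [0.8, [0, 0, 0], 0]
    - [0.8, [0, 0, 0], 0]
    - [0.8, [0, 0, 0], 0]
    - [0.8, [0, 0, 0], 0]
    - [0.8, [0, 0, 0], 0]

```text
t: 33.95
tool_pos: [0.5648, -0.0032, 0.0865]
ee_rot: [-3.136, -0.007, -0.737]
wrist_force: [-0.9, -1.1, 12.0]
opening: 0.0563
gripper_force: 44.5
```

```bash
python3 st.py; python3 - <<'E'
from cap import *
p=snap('wrist'); o=telemetry.get_obs(); cap_pose(p,o['tool_pos'][2])
E
```

```text
33.95 [ 0.5648 -0.0032  0.0865] [-3.1363 -0.0072 -0.7366] [-0.9 -1.1 12. ] [-0.23  0.14  0.07]
hole areas [1241.5, 67.5] px [294 224] [341 276]
rect mm (562.5936279296875, -0.6189861297607422) (21.36197853088379, 31.14980125427246) 68.02920532226562
centroid [ 0.56133573 -0.00125906] angle -0.5148076947224949
```

send_rows:
  steps:
    - [0.8, [0, 0, 0], 0.15]
    - [0.8, [0, 0, 0], 0.15]
    - [0.8, [0, 0, 0], 0]
    - [0.8, [0, 0, 0], 0]
    - [0.8, [0, 0, 0], 0]
    - [0.8, [0, 0, 0], 0]
    - [0.8, [0, 0, 0], 0]
    - [0.8, [0, 0, 0], 0]

```text
t: 34.67
tool_pos: [0.5648, -0.0032, 0.0864]
ee_rot: [-3.136, -0.007, -0.763]
wrist_force: [-0.3, -1.1, 11.6]
opening: 0.0562
gripper_force: 44.5
```

```bash
python3 st.py
```

```text
34.6667 [ 0.5648 -0.0032  0.0864] [-3.1362 -0.0071 -0.7628] [-0.3 -1.1 11.6] [-0.2   0.09  0.12]
```

send_rows:
  steps:
    - [0.8, [0, 0, -0.04], 0]
    - [0.8, [0, 0, -0.04], 0]
    - [0.8, [0, 0, -0.04], 0]
    - [0.8, [0, 0, -0.04], 0]
    - [0.8, [0, 0, 0], 0]
    - [0.8, [0, 0, 0], 0]
    - [0.8, [0, 0, 0], 0]
    - [0.8, [0, 0, 0], 0]

```text
t: 35.33
tool_pos: [0.5646, -0.0032, 0.0889]
ee_rot: [-3.136, -0.006, -0.763]
wrist_force: [5.2, -1.6, 6.8]
opening: 0.0559
gripper_force: 44.0
```

```bash
python3 st.py
```

```text
35.3333 [ 0.5646 -0.0032  0.0889] [-3.1365 -0.0062 -0.7632] [ 5.2 -1.6  6.8] [-0.22 -1.18  0.18]
```

```bash
python3 - <<'E'
from h import *
p=snap('wrist'); save(p,'w14')
def marks(n):
    im=cv2.imread(f'pics/{n}.png'); hsv=cv2.cvtColor(im,cv2.COLOR_BGR2HSV); g=cv2.cvtColor(im,cv2.COLOR_BGR2GRAY)
    m=((g<75)&(im[...,0].astype(int)>=im[...,2].astype(int)-6)).astype(np.uint8); m[:190]=0;m[330:]=0;m[:,:245]=0;m[:,390:]=0
    k,l,s,c=cv2.connectedComponentsWithStats(m)
    print(n,[(s[i].tolist(),c[i].round(1).tolist()) for i in range(1,k) if 5<s[i,4]<150])
for n in ['w10','w12','w13','w14']: marks(n)
E
```

```text
w10 [([286, 191, 4, 4, 13], [287.6, 192.6]), ([292, 190, 4, 3, 10], [293.2, 191.0]), ([304, 190, 10, 8, 25], [308.9, 193.4]), ([316, 190, 23, 11, 100], [328.7, 194.5]), ([350, 195, 3, 3, 7], [350.7, 196.0]), ([269, 199, 5, 3, 7], [271.4, 199.7]), ([320, 209, 6, 10, 44], [322.4, 213.6])]
w12 [([284, 190, 5, 4, 16], [285.8, 191.4]), ([295, 190, 4, 3, 11], [296.4, 190.9]), ([345, 193, 4, 4, 16], [346.5, 194.5]), ([338, 194, 5, 5, 17], [339.6, 196.0]), ([287, 197, 4, 5, 14], [288.5, 199.0]), ([279, 199, 4, 5, 13], [280.6, 200.9]), ([350, 203, 3, 4, 8], [351.0, 204.5]), ([320, 209, 6, 10, 42], [322.5, 213.5]), ([259, 217, 5, 3, 8], [261.6, 217.5]), ([312, 225, 13, 9, 85], [318.2, 228.5]), ([320, 239, 5, 8, 13], [322.3, 243.2]), ([307, 243, 12, 11, 58], [313.8, 249.4]), ([308, 309, 4, 7, 23], [309.4, 312.0])]
w13 [([291, 190, 4, 4, 13], [292.5, 191.2]), ([304, 190, 5, 5, 21], [306.1, 192.2]), ([318, 190, 5, 4, 17], [319.6, 191.5]), ([339, 191, 5, 5, 18], [341.4, 193.4]), ([348, 190, 8, 9, 12], [351.8, 194.2]), ([376, 190, 6, 5, 10], [377.6, 191.1]), ([330, 194, 6, 5, 19], [332.5, 195.7]), 
[... 225 characters left out ...]
2.3, 213.8]), ([313, 225, 4, 3, 9], [314.1, 225.8]), ([251, 229, 7, 6, 14], [255.0, 231.0]), ([310, 271, 9, 7, 48], [313.9, 274.2]), ([308, 309, 4, 7, 24], [309.5, 312.0]), ([259, 326, 12, 4, 31], [263.7, 328.0])]
w14 [([293, 190, 5, 6, 27], [295.1, 192.6]), ([293, 190, 20, 11, 63], [302.9, 194.9]), ([331, 190, 4, 2, 8], [332.5, 190.5]), ([317, 192, 6, 5, 19], [319.0, 193.8]), ([342, 195, 4, 4, 13], [343.6, 196.4]), ([328, 196, 7, 2, 11], [331.5, 196.6]), ([350, 204, 4, 4, 13], [351.8, 205.6]), ([321, 209, 5, 10, 34], [322.8, 213.6]), ([248, 210, 9, 9, 59], [251.9, 214.1]), ([379, 212, 8, 8, 51], [382.6, 215.5]), ([317, 225, 8, 7, 30], [321.0, 227.0]), ([308, 309, 4, 7, 24], [309.8, 312.2])]
```

```bash
python3 - <<'E'
import cv2,numpy as np
im=cv2.imread('pics/w14.png'); hsv=cv2.cvtColor(im,cv2.COLOR_BGR2HSV)
for r in range(216,300,2):
    print(r,''.join('#' if (8<hsv[r,c,0]<34 and hsv[r,c,1]>90) else str(min(9,hsv[r,c,2]//22)) for c in range(270,362)))
E
```

```text
216 5432##############################################33323##################################555
218 ##################################################33333####################################4
220 ############################################################################################
222 ############################################################################################
224 ############################################4###############################################
226 ###########################################444422222222#####################################
228 ##########################################5455554333332#####################################
230 ##########################################5335553333333#####################################
232 ##########################################3333333333333#####################################
234 ##########################################332222222233######################################
236 ##########################################222222222222######################################
238 #############################
[... 2273 characters left out ...]
#####################
286 ############################################################################################
288 ############################################################################################
290 ############################################################################################
292 ############################################################################################
294 ############################################################################################
296 86#########################################################################################6
298 8876#####################################################################################788
```

```bash
python3 - <<'E'
from h import *
p=snap('wrist'); print(telemetry.get_obs()['ee_rot'])
q=lambda c,r,z: world(p,r,c,z)[:2]
for z in (.0945,.092):
  a=q(295.5,250,z); b=q(339.5,263.3,z); v=a-b; print('pin',np.hypot(*v),np.arctan2(v[1],v[0]),(a+b)/2)
a=q(322.8,213.6,.102);b=q(309.8,312.2,.102); v=a-b; print('marks',np.hypot(*v),np.arctan2(v[1],v[0]),(a+b)/2)
print('slot ends', q(319,224,.0845),q(312,273,.0845))
E
```

```text
[-3.13641097 -0.00619797 -0.76322834]
pin 0.023146277501523514 0.4862012145646427 [ 0.56337414 -0.00357519]
pin 0.02356785760036325 0.48620121456464205 [ 0.56241973 -0.00267135]
marks 0.053056228072646226 -0.8791534488107353 [ 0.56334366 -0.00240907]
slot ends [ 0.57267882 -0.01341247] [0.5545271  0.00907838]
```

send_rows:
  steps:
    - [0.8, [0, 0, 0.04], 0]
    - [0.8, [0, 0, 0.04], 0]
    - [0.8, [0, 0, 0], -0.3]
    - [0.8, [0, 0, 0], -0.3]
    - [0.8, [0, 0, -0.04], 0]
    - [0.8, [0, 0, -0.04], 0]
    - [0.8, [0, 0, 0], 0]
    - [0.8, [0, 0, 0], 0]

```text
t: 36.1
tool_pos: [0.5642, -0.003, 0.0893]
ee_rot: [-3.137, -0.006, -0.711]
wrist_force: [3.8, -0.7, 8.9]
opening: 0.0563
gripper_force: 44.1
```

```bash
python3 st.py
```

```text
36.1 [ 0.5642 -0.003   0.0893] [-3.1371 -0.0056 -0.7115] [ 3.8 -0.7  8.9] [-0.18 -0.8  -0.03]
```

send_rows:
  steps:
    - [0.8, [0, 0, 0.04], 0]
    - [0.8, [0, 0, 0.04], 0]
    - [0.8, [0, 0, 0], -0.3]
    - [0.8, [0, 0, 0], -0.3]
    - [0.8, [0, 0, -0.04], 0]
    - [0.8, [0, 0, -0.04], 0]
    - [0.8, [0, 0, -0.02], 0]
    - [0.8, [0, 0, 0], 0]

```text
t: 36.77
tool_pos: [0.5637, -0.0028, 0.0895]
ee_rot: [-3.138, -0.005, -0.659]
wrist_force: [3.6, -1.1, 7.5]
opening: 0.0563
gripper_force: 44.0
```

```bash
python3 st.py
```

```text
36.7667 [ 0.5637 -0.0028  0.0895] [-3.1378 -0.0049 -0.6589] [ 3.6 -1.1  7.5] [-0.17 -0.73 -0.04]
```

send_rows:
  steps:
    - [0.8, [0, 0, -0.02], 0]
    - [0.8, [0, 0, -0.02], 0]
    - [0.8, [0, 0, -0.02], 0]
    - [0.8, [0, 0, -0.02], 0]
    - [0.8, [0, 0, 0], 0]
    - [0.8, [0, 0, 0], 0]
    - [0.8, [0, 0, 0], 0]
    - [0.8, [0, 0, 0], 0]

```text
t: 37.43
tool_pos: [0.5636, -0.0028, 0.091]
ee_rot: [-3.138, -0.005, -0.659]
wrist_force: [5.3, -1.1, 5.4]
opening: 0.0561
gripper_force: 43.8
```

```bash
python3 st.py
```

```text
37.4333 [ 0.5636 -0.0028  0.091 ] [-3.138  -0.0046 -0.6588] [ 5.3 -1.1  5.4] [-0.16 -1.19  0.  ]
```

send_rows:
  steps:
    - [0.8, [-0.02, 0.03, -0.03], 0]
    - [0.8, [0, 0, 0], 0]
    - [0.8, [0, 0, 0], 0]
    - [0.8, [0, 0, 0], 0]
    - [0.8, [0, 0, 0], 0]
    - [0.8, [0, 0, 0], 0]
    - [0.8, [0, 0, 0], 0]
    - [0.8, [0, 0, 0], 0]

```text
t: 38.1
tool_pos: [0.5632, -0.0029, 0.0915]
ee_rot: [-3.137, -0.005, -0.658]
wrist_force: [6.6, -1.2, 3.6]
opening: 0.0562
gripper_force: 43.8
```

```bash
python3 st.py
```

```text
38.1 [ 0.5632 -0.0029  0.0915] [-3.1373 -0.0052 -0.6584] [ 6.6 -1.2  3.6] [-0.07 -1.44  0.04]
```

send_rows:
  steps:
    - [0.4, [0, 0, 0], 0]
    - [0.3, [0, 0, 0], 0]
    - [0.2, [0, 0, 0], 0]
    - [0.1, [0, 0, 0], 0]
    - [0.1, [0, 0, 0], 0]
    - [0.1, [0, 0, 0], 0]
    - [0.1, [0, 0, 0], 0]
    - [0.1, [0, 0, -0.3], 0]

```text
t: 38.77
tool_pos: [0.5581, -0.0031, 0.0964]
ee_rot: [3.139, 0.004, -0.658]
wrist_force: [-0.0, 0.2, 0.1]
opening: 0.077
gripper_force: 0.0
```

send_rows:
  steps:
    - [0.1, [0, 0, -0.6], 0]
    - [0.1, [0, 0, -1], 0]
    - [0.1, [0, 0, -1], 0]
    - [0.1, [-1, 0, 0], 0]
    - [0.1, [-0.5, 0, 0], 0]
    - [0.1, [0, 0, 0], 0]
    - [0.1, [0, 0, 0], 0]
    - [0.1, [0, 0, 0], 0]

```text
t: 39.43
tool_pos: [0.5309, 0.0191, 0.1632]
ee_rot: [3.141, -0.001, -0.659]
wrist_force: [-0.3, -0.5, -0.0]
opening: 0.077
gripper_force: 0.0
```

```bash
python3 st.py; python3 - <<'E'
from h import *
p=snap('wrist'); save(p,'w15')
d=cams.spot_in(p,'cap'); print(d[:2])
for l,z in [('cap',.0845),('cap_groove',.0895),('cap_slot',.0845),('spacer',.066),('support',.0485),('pin',.092)]:
  for e in cams.spot_point(p,l)[:1]: print(l,e,world(p,*e['at'],z)[:2])
im=cv2.imread('pics/w15.png'); hsv=cv2.cvtColor(im,cv2.COLOR_BGR2HSV)
x,y,w,h=map(int,d[0]['extent'])
for r in range(y-h//2-3,y+h//2+3,2):
    print(r,x-w//2-3,''.join('#' if (8<hsv[r,c,0]<34 and hsv[r,c,1]>90) else str(min(9,hsv[r,c,2]//22)) for c in range(x-w//2-3,x+w//2+3)))
E
```

```text
39.4333 [0.5309 0.0191 0.1632] [ 3.1413e+00 -1.1000e-03 -6.5900e-01] [-0.3 -0.5 -0. ] [ 0.01 -0.03 -0.01]
[{'extent': [309.6, 154.5, 84.4, 91.0], 'p': 0.91}]
cap {'at': [155.3, 309.6], 'p': 0.91} [5.62466020e-01 7.41463567e-05]
cap_groove {'at': [154.5, 313.2], 'p': 0.58} [ 0.56192854 -0.00287418]
cap_slot {'at': [154.8, 310.1], 'p': 0.65} [ 5.62531769e-01 -4.39436417e-04]
pin {'at': [153.2, 312.1], 'p': 0.9} [ 0.56342915 -0.00308462]
106 264 777777777777777777777777777777777777777777777777777777777777777777777777777777777777777777
108 264 777777777777777777777777777777777777777777666666666666677777777777777777777777777777777777
110 264 777777777777777777777777777777777777656665554444445444445556566777777777777777777777777777
112 264 777777777777777777777777777777777643345555654566555544555555445556677777777777777777777777
114 264 777777777777777777777777776777644555466444#########3433344444#4544455677777777777777777777
116 264 777777777777777777777777654433364##################3333#########55554556677777777777777777
118 264 77777777777777777677765553#########################3334####
[... 3390 characters left out ...]
7777777
188 264 5557655544644555557###########################################################777777777666
190 264 5557775444444445555555####################################################6777777777666677
192 264 55544444454444445555555555##############################################677777777766657777
194 264 444444444444544444555555555################322########################77777777766667777777
196 264 44444544445555544445555555555555###########222#################677777777777776667777777777
198 264 4445444545555445444445555555557755554555###222############55556777777777777656777777777777
200 264 444444555544455544444445555777755555555555433355555555555555557777777777666777777777777777
```

```bash
python3 - <<'E'
from h import *
p=snap('wrist')
q=lambda c,r,z: world(p,r,c,z)[:2]
for z in (.0945,.092):
  a=q(297.5,149,z); b=q(326.5,160.7,z); v=a-b; print('pin',np.hypot(*v),np.arctan2(v[1],v[0]),(a+b)/2)
for z in (.098,.1045,.107):
  a=q(316.3,117.5,z);b=q(308,197,z); v=a-b; print('marks',z,np.hypot(*v),np.arctan2(v[1],v[0]),(a+b)/2)
for n in ('scene','top'):
  s=snap(n)
  for l,z in [('cap',.0845),('cap_slot',.0845)]:
    for e in cams.spot_point(s,l):
      w=world(s,*e['at'],z)
      if abs(w[0]-.563)<.05 and abs(w[1])<.06: print(n,l,e['p'],w)
E
```

```text
pin 0.021693509689476587 0.5261805655924887 [ 0.5624149  -0.00190987]
pin 0.0219508921884591 0.526180565592488 [ 0.56211309 -0.00164084]
marks 0.098 0.05524116621046567 -0.764421844636992 [ 0.56082755 -0.00065685]
marks 0.1045 0.05350832119993488 -0.7644218446369928 [ 0.56167531 -0.00140743]
marks 0.107 0.05284184234973081 -0.7644218446369914 [ 0.56200136 -0.00169611]
scene cap 0.68 [0.56053323 0.00475427 0.0845    ]
scene cap 0.26 [ 0.55608218 -0.00495909  0.0845    ]
scene cap_slot 0.74 [ 0.55105597 -0.01181351  0.0845    ]
top cap 0.5 [ 0.57340073 -0.00283925  0.0845    ]
top cap_slot 0.52 [0.55681127 0.00069403 0.0845    ]
```

```bash
python3 - <<'E'
from h import *
p=snap('wrist'); o=telemetry.get_obs(); print(o['tool_pos'])
def ext(im,c0,r0):
    hsv=cv2.cvtColor(im,cv2.COLOR_RGB2HSV); m=((hsv[...,0]>8)&(hsv[...,0]<34)&(hsv[...,1]>80)).astype(np.uint8)
    k,l,s,c=cv2.connectedComponentsWithStats(m); i=l[r0,c0] or 1+np.argmin(np.hypot(*(c[1:]-[c0,r0]).T)); M=(l==i)
    cs,_=cv2.findContours(M.astype(np.uint8),cv2.RETR_EXTERNAL,cv2.CHAIN_APPROX_NONE); C=max(cs,key=len); e=cv2.fitEllipse(C); print(s[i],e); return s[i],e
s,e=ext(p['image'],285,155)
for n,z0,tp,yaw in [('w8',.02,[.56746,-.32153,.16734],.0018)]:
    im=cv2.cvtColor(cv2.imread('pics/w8.png'),cv2.COLOR_BGR2RGB); s8,e8=ext(im,305,180)
    T=np.eye(4);T[:3,:3]=R.from_euler('xyz',[np.pi,0,yaw]).as_matrix();T[:3,3]=tp
    P=dict(p); P['M']=T@np.array(p['mount']); 
    r=e8[0][1]; w=lambda P,s,r,z: np.hypot(*(world(P,r,s[0]-.5,z)-world(P,r,s[0]+s[2]-.5,z))[:2])
    print('ref',w(P,s8,r,.02))
for zu in (.080,.082,.0845,.087,.0895): print(zu,w(p,s,e[0][1],zu+.02))
E
```

```text
[0.53046977 0.01995856 0.16306197]
[ 269  111   89   88 5283] ((312.6167297363281, 154.81204223632812), (83.90399169921875, 86.7450180053711), 96.49986267089844)
[ 295  150   60   60 2506] ((324.0348205566406, 179.15145874023438), (57.91061019897461, 58.32267761230469), 104.95565032958984)
ref 0.05855085461328892
0.08 0.06025842110741475
0.082 0.05967178659516592
0.0845 0.05893849345485478
0.087 0.05820520031454372
0.0895 0.05747190717423265
```

```bash
python3 -c "
from station import sign_off
print(sign_off())"
```

```text
the job is handed in; nothing more can be done
None
```

I've handed the job in: support, spacer and cap are on the stem, with the cap turned about 65°, risen to about 84.5 mm and let go. I felt no clear stop (I turned to about 71°, met the land at 82 mm and came back), so the lock rests on the height at release and a rough camera check; the sign-off gave no verdict.

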